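# Portion three plums into a cup

### The job

Set the white cup with the bar handle upright on the table centred under the dispenser's spout, then turn the orange knob clockwise by exactly three clicks so that three plums drop into the cup. Leave the cup standing there with its three plums and the other plums in the drum, and do not shift the tape roll, the spice jar or the marker.

Things in the scene. Friction and masses are not known exactly. Their poses are not given: they have to be found in the camera images.
- dispenser: Fixed dispenser: white foot and column carrying a round drum (140 mm across, 33 thick, clear wall and lid), tilted 27 deg so lid and orange knob look up and to its front (its own -x). Origin on the table straight below the drum floor's centre (165 mm up); z up. Foot and column start 15 mm behind the origin; the drum's lower front edge is 61 to 76 mm in front of it, 130 to 160 mm up. Yaw differs per run.
- spout (a point): Centre of the square opening (35 x 30 mm, walls 3 mm) at the lower end of the grey spout, 72 mm above the table, 41 mm in front of the dispenser's origin. Plums fall straight down from it. A dark round mark on the table (86 mm across, paper-thin) lies straight below.
- knob_grip (a point): Grip point on the orange knob's axis. The grip is a bar 50 mm long (this x axis), 14 wide (y) and 44 high, from 28 mm below to 16 mm above this point along the axis; below it a disc 34 mm across, and the clear lid 35 mm below this point. z is the knob's axis out of the lid, 27 deg from vertical, leaning to the dispenser's front; x and y turn with the knob; x points upslope at the start.
- wheel (a joint): Turn of knob and paddle wheel, rad, 0 at the start, growing clockwise as seen looking at the knob. Sprung detent: ten clicks a turn, a rest every 0.628 rad (36 deg); let go, it pulls to the nearest rest; about 0.15 N m to leave one. A clockwise click drops one pocket's plum about half way. The pocket over the hole starts empty, the next six hold a plum each. Stops at -0.25 and 6.0.
- drum_center (a point): Middle of the inside of the drum, on the knob's axis, 12 mm above the drum's floor. Plums in the drum lie within 66 mm of it.
- cup: Loose white ceramic cup, 80 mm across at the rim (inside 72 mm), 46 mm high, about 0.15 kg, with one straight bar handle. Origin at the middle of its underside, z up; the handle sticks out along the cup's own -x, from 38 to 120 mm from the cup's axis.
- cup_handle (a point): Middle of the length to grip on the cup's handle, 95 mm from the cup's axis along the cup's -x and 29 mm above its underside. The handle is a bar 12 mm wide (along the cup's y) and 26 mm high (16 to 42 mm above the underside).
- plum_1_center (a point): Centre of a dark red dried plum, about 21 mm across, 12 g, in the drum at the start; number 1 of 6 in the order in which they fall.
- plum_2_center (a point): Centre of a dark red dried plum, about 21 mm across, 12 g, in the drum at the start; number 2 of 6 in the order in which they fall.
- plum_3_center (a point): Centre of a dark red dried plum, about 21 mm across, 12 g, in the drum at the start; number 3 of 6 in the order in which they fall.
- plum_4_center (a point): Centre of a dark red dried plum, about 21 mm across, 12 g, in the drum at the start; number 4 of 6 in the order in which they fall.
- plum_5_center (a point): Centre of a dark red dried plum, about 21 mm across, 12 g, in the drum at the start; number 5 of 6 in the order in which they fall.
- plum_6_center (a point): Centre of a dark red dried plum, about 21 mm across, 12 g, in the drum at the start; number 6 of 6 in the order in which they fall.
- tape: Roll of tan packing tape lying flat, 83 mm across, 24 mm high. Origin at the middle of its underside. A bystander.
- spice_jar: Spice jar with a red cap, standing, 45 mm across, 106 mm high. Origin at the middle of its underside. A bystander.
- black_marker: Black and white marker pen, 130 mm long along its y axis, 17 mm thick. Origin at the middle of its underside. A bystander.

How it is judged:
On the way:
1. the cup stands upright on the table under the spout (within 25 mm of its centre line), let go, and the knob has not yet been turned (horizontal distance between cup and spout below 0.025 m and angle between cup's own z axis and vertical below 0.1 rad and height (world z) of cup below 0.005 m and value of joint wheel below 0.25 rad and linear speed of cup below 0.02 m/s and contact force between cup and the fingers below 0.1 N), for 0.2 s.
At the end, for the whole second after the job is handed in: The cup stands upright and still on the table, its axis within 25 mm of the spout's centre line; plums 1 to 3 lie inside it; plums 4 to 6 are still in the drum; the knob stands at three clicks from its start (1.885 rad, within 0.2 rad) (horizontal distance between cup and spout below 0.025 m and angle between cup's own z axis and vertical below 0.1 rad and height (world z) of cup below 0.005 m and linear speed of cup below 0.02 m/s and value of joint wheel between 1.6849 and 2.0849 rad and horizontal distance between each of plum_1_center, plum_2_center, plum_3_center and cup below 0.032 m and z of plum_1_center in the frame of cup between 0.004 and 0.042 m and z of plum_2_center in the frame of cup between 0.004 and 0.042 m and z of plum_3_center in the frame of cup between 0.004 and 0.042 m and distance between each of plum_4_center, plum_5_center, plum_6_center and drum_center below 0.075 m); the robot touches nothing.
It fails at once if the knob is turned well past the third click (more than 2.2 rad) (value of joint wheel above 2.2 rad).
It fails at once if the tape roll is shifted by more than 30 mm (distance of tape from where it was at the start of the episode above 0.03 m).
It fails at once if the spice jar is shifted by more than 30 mm (distance of spice_jar from where it was at the start of the episode above 0.03 m).
It fails at once if the marker is shifted by more than 30 mm (distance of black_marker from where it was at the start of the episode above 0.03 m).
It also fails if it takes over 72 s, if anything falls off the work surface, if the arm or the gripper's body presses on something with over 40 N, if the wrist force passes 120 N, or if a joint passes its speed limit or range.

### The arm

A 7-joint arm with a two-finger parallel gripper is mounted at the origin on a cart in front of the work surface, level with it; the furniture and walls round the work are solid. World frame = base frame: x ahead of the robot, y to its left, z up, the work surface at z = 0. Lengths are in m, angles in rad, forces in N, time in s.
With the tool pointing down it reaches from about 0.4 to 0.85 m from the base axis. Payload 4.5 kg.
Tool frame: the origin (TCP) lies at the very end of the fingers, on their centre line; the grasp point (between the pads) lies 19 mm behind it; z points along the fingers, y is the line along which they close (so a half turn about z gives the same grasp; the last joint's range is limited). The gripper opens to 88 mm and grips with 3 to 60 N. Pads are 18 mm wide; open, the fingers measure 123 mm over their backs; the gripper's body (75 mm by 187 mm) begins 45 mm behind the grasp point.
Start: joints at [1.178, 0.689, -0.195, 1.565, 0.157, 0.902, -0.215], TCP at [0.259, -0.569, 0.239] pointing down, gripper open.
Joint ranges: [-3.01, 3.01], [-0.46, 2.08], [-1.47, 1.51], [0.13, 2.56], [-1, 4.14], [0.04, 2.09], [-2.66, 2.66]. Speed limits (rad/s): [2.57, 2.57, 3.14, 3.14, 3.14, 3.14, 3.14].

### API

Orientations are given as a unit quaternion [x, y, z, w].
In Python, from plant import r, eyes, nets gives the robot as it stands.
- The arm moves only by the shell command python3 -m pendant 'ROWS' [FORCE]. ROWS is JSON, a list of rows, each an object of numbers: "claw": the opening, from 0 (shut) to 1 (fully open); "dx", "dy", "dz": the shift along the world's x, y, z in mm; "twist": the turn about the world's z in rad. In form: [{"claw": .., "dx": .., "dy": .., "dz": .., "twist": ..}, ...]. A call has 1 to 8 rows; each row is the pose to reach, as a shift and turn from the pose commanded when the call began; what a row does not reach only later rows make up. A row lasts 1/10 s, in which the tool goes at most 50 mm and 8.59 degrees, less where a joint would pass 70% of its speed; a pose out of reach is approached as far as the arm can. A call with a gripper value outside its range is refused whole. The fingers move at their own pace and stop on an object; FORCE is the grip in N (left out, the last holds). Time passes only in rows, so rows that repeat a pose let the fingers close. It gives the time, the measured TCP pose, the force, the opening and the grip force at its end, in the units of the state.
- r.get_state(): the state, without advancing time (a new reading comes with each control period).
- eyes.snapshot(name): name is "side" or "top"; returns (picture, depth): 400x640x3 uint8, blue, green, red; 400x640 float32, m along the optical axis (not along the pixel's ray), 0 where there is no reading.
- eyes.camera_info(name): a dict with "K" (3x3 intrinsics, pixels), "D" ([k1, k2, p1, p2, k3] as OpenCV has them; the pictures are not rectified), "world_to_cam" (4x4, takes a point from world to camera coordinates). Camera axes: x right, y down, z forward; pixel columns grow to the right and rows downward; lengths in m; the calibration is good to about 2 mm. A picture is of the moment at which its call begins. camera_info takes no time and is no camera call.
- r.finish_job(): hands the job in; it is judged then, once.
Trained networks look in the newest picture that a camera, given by its name, has taken for a name from the list of things; names that differ only in an ending like _2 or _b are one class to them, and where a whole thing is asked for, a point or a joint stands for the part that bears it (a point fixed in the world has none). Each returns a list of dicts, best first, with "confidence" (0 to 1); they miss things now and then, are a little off and sometimes report something else, mostly with a low value. They report only what shows in the picture. A call takes as long as a camera call.
- nets.spot_in(camera, query): "box" ([left, top, width, height] as shares, 0 to 1, of the picture: columns of its width, rows of its height, round what is visible of it).
- nets.place_of(camera, query): "position" ([column, row] as shares, 0 to 1, of the picture: columns of its width, rows of its height: a listed point, or the origin of a listed thing).
The state is a dict: "clock": time; "q": joint angles; "qd": joint speeds; "joint_torque": joint torques, N m; "tool_pos": TCP position; "eef_rot": TCP orientation; "contact_force": force on the tool from outside, world axes, zero at the start; "moment": the same for the moment, N m; "opening": opening from 0.0 (shut) to 1.0 (fully open); "finger_force": force on a finger pad.
Only numpy, scipy, OpenCV 4.12 (cv2) and the standard library are available. Lean on these libraries where they do the work, as an engineer would, in place of code of your own. Each camera call takes 0.05 s, during which the arm holds its last target. There are 200 camera calls.

## Working session

There is one attempt and no reset: what is moved stays moved. The work goes in short steps, Python scripts to look and compute and a shell command to move; the robot and the scene stay as the last step left them, time stands still between calls to the robot, and variables do not carry over. Pictures are saved under pics/ and viewed, at most 10 in all, crops included, and the job is handed in when it is done.

```bash
mkdir -p pics; ls
cat > h.py <<'E'
import numpy as np, cv2
from plant import r, eyes, nets
def snap(c,fn=None):
    p,d=eyes.snapshot(c)
    if fn: cv2.imwrite('pics/'+fn,p)
    return p,d
def ray(c,px):
    I=eyes.camera_info(c);K=np.array(I['K'],float);D=np.array(I['D'],float);T=np.array(I['world_to_cam'])
    u=cv2.undistortPoints(np.array([[px]],float),K,D)[0,0]
    R=T[:3,:3];o=-R.T@T[:3,3];d=R.T@np.array([u[0],u[1],1.])
    return o,d
def tri(p1,p2,c1='side',c2='top'):
    o1,d1=ray(c1,p1);o2,d2=ray(c2,p2)
    s=np.linalg.lstsq(np.stack([d1,-d2],1),o2-o1,rcond=None)[0]
    a=o1+s[0]*d1;b=o2+s[1]*d2
    return (a+b)/2,np.linalg.norm(a-b)
def onz(c,px,z):
    o,d=ray(c,px);return o+d*(z-o[2])/d[2]
def cloud(c,d):
    I=eyes.camera_info(c);K=np.array(I['K'],float);D=np.array(I['D'],float);T=np.array(I['world_to_cam'])
    v,u=np.mgrid[:400,:640];n=cv2.undistortPoints(np.stack([u,v],-1).reshape(-1,1,2).astype(float),K,D).reshape(400,640,2)
    P=np.concatenate([n*d[...,None],d[...,None]],-1)
    return (P-T[:3,3])@T[:3,:3]
def proj(c,P):
    I=eyes.camera_info(c);T=np.array(I['world_to_cam'])
    return cv2.projectPoints(np.array(P,float).reshape(-1,3),cv2.Rodrigues(T[:3,:3])[0],T[:3,3],np.array(I['K'],float),np.array(I['D'],float))[0].reshape(-1,2)
E
python3 - <<'E'
from h import *
for c in('side','top'):
    snap(c,c+'0.png')
    I=eyes.camera_info(c);T=np.array(I['world_to_cam']);print(c,(-T[:3,:3].T@T[:3,3]).round(3),T[2,:3].round(2))
    for q in('cup','cup_handle','spout','knob_grip','drum_center','dispenser','tape','spice_jar','black_marker'):
        o=nets.place_of(c,q)[:2]
        print(q,[((np.array(x['position'])*[640,400]).round(1).tolist(),round(x['confidence'],2)) for x in o])
s=r.get_state();print(s['tool_pos'],s['eef_rot'],s['clock'])
E
```

```text
pics
side [0.542 1.014 0.664] [ 0.02 -0.91 -0.43]
cup [([320.9, 227.0], 0.81)]
cup_handle [([352.3, 224.7], 0.93), ([281.7, 267.0], 0.54)]
spout [([293.4, 249.7], 0.84)]
knob_grip [([283.1, 194.9], 0.61)]
drum_center [([281.2, 208.7], 0.9)]
dispenser [([281.3, 267.3], 0.76)]
tape [([304.9, 193.8], 0.64)]
spice_jar [([379.2, 330.4], 0.94), ([322.0, 224.7], 0.48)]
black_marker [([252.0, 316.0], 0.51)]
top [ 0.512 -0.051  1.301] [ 0.06 -0.   -1.  ]
cup [([356.8, 204.2], 0.76)]
cup_handle [([352.8, 228.5], 0.68)]
spout [([287.1, 179.5], 0.66)]
knob_grip [([285.2, 171.2], 0.67), ([222.4, 239.5], 0.49)]
drum_center [([286.2, 171.7], 0.58)]
dispenser []
tape [([418.5, 183.7], 0.88)]
spice_jar [([219.4, 240.2], 0.63)]
black_marker [([234.1, 157.5], 0.52)]
[ 0.25877588 -0.56895036  0.23876146] [9.77312668e-01 2.11801666e-01 2.56522150e-05 5.34096156e-05] 1.0
```

Run:
```python
from h import *
P={'cup':((320.9,227),(356.8,204.2)),'handle':((352.3,224.7),(352.8,228.5)),'spout':((293.4,249.7),(287.1,179.5)),'knob':((283.1,194.9),(285.2,171.2)),'drum':((281.2,208.7),(286.2,171.7)),'tape':((304.9,193.8),(418.5,183.7)),'jar':((379.2,330.4),(219.4,240.2)),'marker':((252,316),(234.1,157.5))}
for k,(a,b) in P.items(): print(k,*tri(a,b))
a=cv2.imread('pics/side0.png')[110:370,180:460];cv2.imwrite('pics/s1.png',cv2.resize(a,None,fx=2.3,fy=2.3,interpolation=cv2.INTER_CUBIC))
a=cv2.imread('pics/top0.png')[80:330,150:470];cv2.imwrite('pics/t1.png',cv2.resize(a,None,fx=2.4,fy=2.4,interpolation=cv2.INTER_CUBIC))
```

```text
cup [ 0.56820512 -0.19714619 -0.00224645] 0.009809552859725554
handle [ 0.47497092 -0.18257106  0.0153022 ] 0.006010352827939463
spout [0.63978648 0.04605538 0.06148838] 0.0022790551566687794
knob [0.65479441 0.04047963 0.21950216] 0.01563487222534283
drum [0.6597237  0.04080002 0.18050157] 0.01870281077089993
tape [ 0.63810196 -0.41036667  0.01991647] 0.0017584817496852949
jar [ 0.42823428  0.28344852 -0.00089542] 0.005629830341203988
marker [7.21697584e-01 2.42129982e-01 1.05600187e-04] 0.004595481152969398
```

View pics/s1.png

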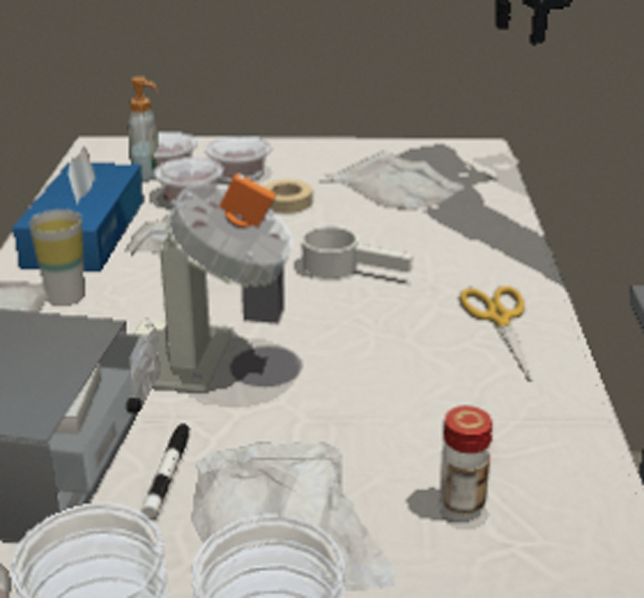

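View pics/t1.png

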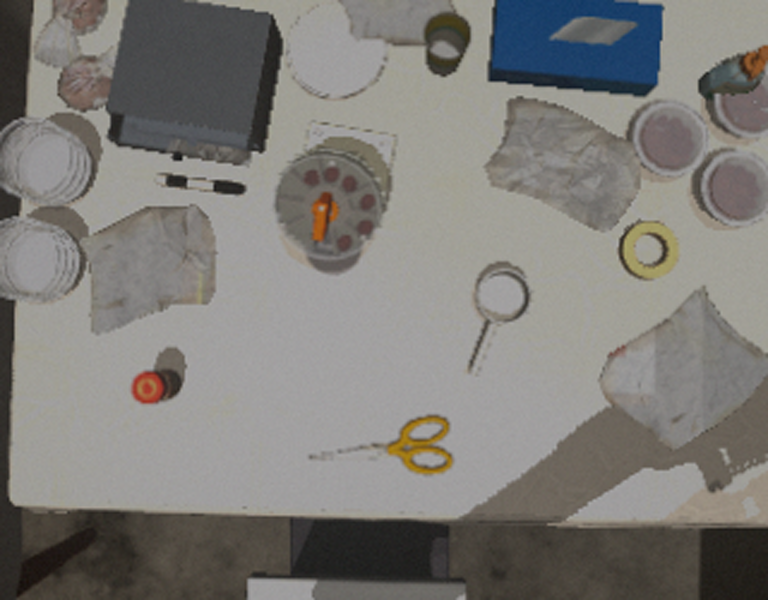

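The side view shows the dispenser (knob ≈ (284,197) full-frame, mark ≈ (295,270)). The cup is at ≈ (323,218), with its handle pointing right, towards the robot. The top view shows the cup at ≈ (358,202) with its handle down at (352,224). The drum and knob are at ≈ (287,167), and nothing stands between the cup and the dispenser's front. Next I'll measure more exactly.

Run:
```python
from h import *
from scipy.optimize import least_squares
st,sd=snap('side');tp,td=snap('top')
C={'side':cloud('side',sd),'top':cloud('top',td)};I={'side':st,'top':tp}
for c in C:
    P=C[c];ok=np.isfinite(P).all(-1)
    hsv=cv2.cvtColor(I[c],cv2.COLOR_BGR2HSV)
    near=lambda x,y,rad:ok&(np.hypot(P[...,0]-x,P[...,1]-y)<rad)
    tab=P[near(.5,-.05,.06)];print(c,'table z',np.median(tab[:,2]).round(4),tab[:,2].std().round(4))
    m=near(.568,-.197,.14)&(P[...,2]>.012)&(P[...,2]<.08);Q=P[m]
    print(' cup pts',len(Q),'zmax',np.percentile(Q[:,2],[50,90,98]).round(4))
    rim=Q[(Q[:,2]>.036)&(np.hypot(Q[:,0]-.568,Q[:,1]+.197)<.06)]
    f=least_squares(lambda p:np.hypot(rim[:,0]-p[0],rim[:,1]-p[1])-.038,[.568,-.197],loss='soft_l1',f_scale=.003);print(' rim centre',f.x.round(4),len(rim))
    h=Q[(np.hypot(Q[:,0]-f.x[0],Q[:,1]-f.x[1])>.055)];print(' handle',len(h),h.mean(0).round(4),h[:,2].max().round(4)); 
    if len(h)>5:
        v=np.linalg.svd((h-h.mean(0))[:,:2])[2][0];print('  dir',np.degrees(np.arctan2(*(v*np.sign(-v[0]))[::-1])).round(1),'radial',np.degrees(np.arctan2(*(h.mean(0)[:2]-f.x)[::-1])).round(1), 'extent',np.percentile(np.hypot(*(h[:,:2]-f.x).T),[2,98]).round(3))
    # orange knob
    k=near(.655,.04,.08)&(hsv[...,0]>3)&(hsv[...,0]<18)&(hsv[...,1]>150)&(hsv[...,2]>90)
    K=P[k];v,u=np.nonzero(k);print(' knob n',len(K),K.mean(0).round(4),K[:,2].max().round(4),'px',u.mean().round(1),v.mean().round(1),u.min(),u.max(),v.min(),v.max())
    # drum lid plane (non-orange, z .15-.26)
    L=P[near(.66,.04,.09)&~k&(P[...,2]>.13)&(P[...,2]<.27)]
    print(' lid',len(L),L.mean(0).round(4))
    A=np.c_[L[:,:2],np.ones(len(L))];w=least_squares(lambda p:A@p-L[:,2],[0,0,.2],loss='soft_l1',f_scale=.004).x
    print('  tilt',np.degrees(np.arctan(np.hypot(*w[:2]))).round(1),'front dir deg',np.degrees(np.arctan2(-w[1],-w[0])).round(1))
    if c=='top': print(' drum circle c',((np.percentile(L[:,:2],1,axis=0)+np.percentile(L[:,:2],99,axis=0))/2).round(4))
    # mark
    z0=np.abs(P[...,2])<.008
    mk=near(.62,.05,.07)&z0&(hsv[...,2]<120);v,u=np.nonzero(mk);print(' mark',mk.sum(),P[mk].mean(0).round(4),u.min(),u.max(),v.min(),v.max())
```

```text
side table z 0.0025 0.0013
 cup pts 630 zmax [0.034  0.046  0.0491]
 rim centre [ 0.5649 -0.1993] 210
 handle 158 [ 0.4845 -0.1656  0.0338] 0.0453
  dir 158.9 radial 157.3 extent [0.056 0.117]
 knob n 323 [0.6524 0.0516 0.2184] 0.2467 px 286.7 197.4 276 299 187 208
 lid 1758 [0.6767 0.0723 0.183 ]
  tilt 23.1 front dir deg 152.6
 mark 488 [0.6457 0.0483 0.0022] 276 309 259 277
top table z 1.3014 0.6485
 cup pts 229 zmax [0.0423 0.0473 0.0498]
 rim centre [ 0.5635 -0.1994] 118
 handle 75 [ 0.4833 -0.168   0.04  ] 0.0473
  dir 159.8 radial 158.7 extent [0.057 0.116]
 knob n 116 [0.651  0.0432 0.2234] 0.2503 px 284.0 169.6 280 290 160 179
 lid 1587 [0.6721 0.0391 0.1936]
  tilt 25.4 front dir deg 171.8
 drum circle c [0.673  0.0397]
 mark 96 [0.6101 0.0434 0.0008] 278 299 185 193
```

Run:
```python
from h import *
from scipy.optimize import least_squares
st,sd=snap('side');tp,td=snap('top')
print('spout@72',onz('side',(293.4,249.7),.072),onz('top',(287.1,179.5),.072))
P=cloud('side',sd);g=cv2.cvtColor(st,cv2.COLOR_BGR2GRAY)
m=((np.abs(P[...,2])<.01)&(np.hypot(P[...,0]-.64,P[...,1]-.048)<.07)&(g<115)).astype(np.uint8)
n,l,s,c=cv2.connectedComponentsWithStats(m);i=1+s[1:,4].argmax();print(s[i],c[i])
ct=max(cv2.findContours((l==i).astype(np.uint8),0,1)[0],key=len)[:,0].astype(float)
W=np.array([onz('side',p,0.0) for p in ct])
f=least_squares(lambda p:np.hypot(W[:,0]-p[0],W[:,1]-p[1])-.043,[.64,.048],loss='soft_l1',f_scale=.002)
print('mark',f.x.round(4),(np.hypot(W[:,0]-f.x[0],W[:,1]-f.x[1])-.043).round(3).tolist()[::3])
# lid plane both
for cn,im,d in(('side',st,sd),('top',tp,td)):
    P=cloud(cn,d);hsv=cv2.cvtColor(im,cv2.COLOR_BGR2HSV)
    best=None
    L=P[(np.hypot(P[...,0]-.668,P[...,1]-.042)<.06)&(hsv[...,1]<90)&(P[...,2]>.14)&(P[...,2]<.25)]
    rng=np.random.default_rng(0);bi=0
    for _ in range(1500):
        q=L[rng.choice(len(L),3,False)];nn=np.cross(q[1]-q[0],q[2]-q[0]);
        if np.linalg.norm(nn)<1e-5: continue
        nn/=np.linalg.norm(nn);nn*=np.sign(nn[2]);inl=np.abs((L-q[0])@nn)<.003
        if inl.sum()>bi: bi=inl.sum();best=inl
    Q=L[best];nn=np.linalg.svd(Q-Q.mean(0))[2][2];nn*=np.sign(nn[2])
    print(cn,len(L),bi,'n',nn.round(3),'tilt',np.degrees(np.arccos(nn[2])).round(1),'dir',np.degrees(np.arctan2(nn[1],nn[0])).round(1),'p',Q.mean(0).round(4))
# knob direction in top: orange px
hsv=cv2.cvtColor(tp,cv2.COLOR_BGR2HSV);P=cloud('top',td)
k=(hsv[...,0]>3)&(hsv[...,0]<18)&(hsv[...,1]>150)&(np.hypot(P[...,0]-.655,P[...,1]-.04)<.08)
K=P[k];K=K[K[:,2]>.215];v=np.linalg.svd(K[:,:2]-K[:,:2].mean(0))[2][0];print('knob top',len(K),K.mean(0).round(4),'bar dir',np.degrees(np.arctan2(v[1],v[0])).round(1),K.min(0).round(3),K.max(0).round(3))
cv2.imwrite('pics/t2.png',cv2.resize(tp[130:215,240:340],None,fx=7,fy=7,interpolation=cv2.INTER_CUBIC))
```

```text
spout@72 [0.63922081 0.06279598 0.072     ] [0.63757043 0.04518081 0.072     ]
[270 256  40  23 601] [288.99168053 268.50083195]
mark [0.6574 0.0419] [0.024, 0.012, 0.008, 0.011, 0.011, 0.008, 0.0, -0.006, 0.004, -0.001, 0.005, 0.006, 0.013, 0.015, 0.011, 0.004, -0.008, -0.005, -0.005, 0.002, 0.005, 0.009, 0.01, 0.01, 0.015, 0.016, 0.014, 0.01, 0.008, 0.004, 0.001, -0.004, -0.007, -0.014, 0.002, 0.014, 0.013]
side 754 710 n [-0.445  0.058  0.894] tilt 26.6 dir 172.5 p [0.6695 0.054  0.1941]
top 1153 977 n [-0.446  0.074  0.892] tilt 26.8 dir 170.6 p [0.6712 0.0415 0.1944]
knob top 83 [0.648  0.0429 0.2354] bar dir 170.5 [0.623 0.034 0.218] [0.678 0.051 0.248]
```

View pics/t2.png

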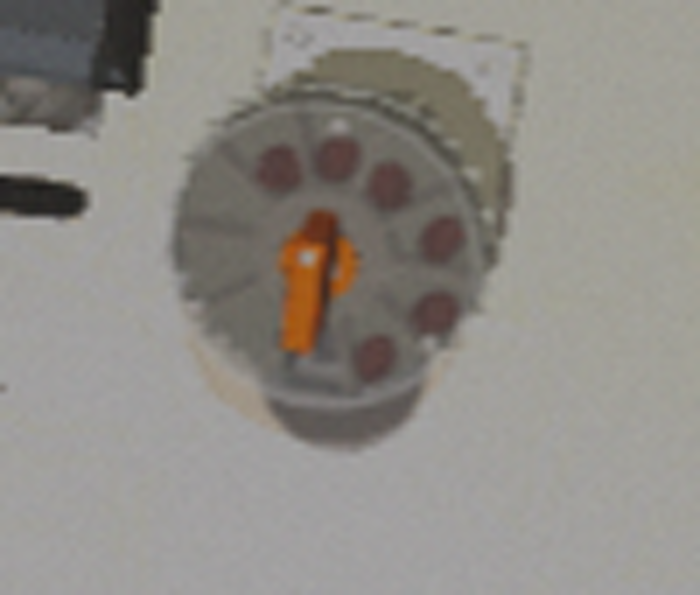

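The top crop shows the dispenser front facing down and slightly left, with the knob bar upslope-aligned at crop (310,275). The six plums sit clockwise from the top left to the lower right. The dark mark's front edge is at ≈ (345,449), full-frame (289.3,194.1).

Run:
```python
from h import *
from scipy.optimize import least_squares
f=np.array([np.cos(np.radians(171.5)),np.sin(np.radians(171.5)),0])
n=np.array([f[0]*np.sin(.471),f[1]*np.sin(.471),np.cos(.471)])
p0=np.array([.6705,.046,.1942]) 
def onplane(c,px):
    o,d=ray(c,px);return o+d*((p0-o)@n)/(d@n)
L=onplane('top',(287.4,165.4));print('lid centre',L)
fl=L-.033*n;print('floor c',fl,'spout',fl+.041*f)
for g in(.066,.068):print('grip',fl+g*n)
print('mark front edge ->centre', onz('top',(289.3,194.1),0), onz('top',(289.3,194.1),0)-.043*f)
# dark mark points seen by top and side
for c in('top','side'):
    im,d=snap(c);h=cv2.cvtColor(im,cv2.COLOR_BGR2HSV)
    # darkness profile along front axis on the ground
    for base in((.655,.045),(.635,.048)):
        b=np.array([*base,0]);s=np.array([-f[1],f[0],0])
        for nm,dr in(('f',f),('s',s)):
            t=np.arange(-.08,.081,.005);q=proj(c,b+t[:,None]*dr).round().astype(int)
            print(c,base,nm,[int(h[y,x,2]) for x,y in q])
```

```text
lid centre [0.66789373 0.03594453 0.19364426]
floor c [0.68270391 0.03373113 0.16423747] spout [0.64215426 0.03979132 0.16423747]
grip [0.65308355 0.03815792 0.22305105]
grip [0.65218597 0.03829207 0.22483328]
mark front edge ->centre [0.59342567 0.04164054 0.        ] [0.63595335 0.03528473 0.        ]
top (0.655, 0.045) f [90, 87, 92, 101, 110, 114, 114, 113, 104, 124, 145, 133, 120, 114, 111, 102, 94, 96, 102, 104, 116, 100, 86, 104, 109, 93, 95, 98, 122, 160, 161, 161, 161]
top (0.655, 0.045) s [147, 134, 113, 111, 108, 110, 106, 108, 109, 111, 141, 166, 165, 98, 79, 102, 94, 99, 107, 103, 85, 99, 107, 96, 129, 142, 115, 134, 162, 159, 164, 162, 159]
top (0.635, 0.048) f [110, 113, 114, 113, 104, 124, 145, 133, 120, 114, 111, 102, 94, 96, 102, 104, 116, 100, 86, 104, 109, 93, 95, 98, 122, 160, 161, 161, 161, 159, 158, 162, 161]
top (0.635, 0.048) s [159, 157, 157, 146, 140, 130, 125, 110, 104, 110, 109, 82, 100, 120, 114, 118, 116, 109, 88, 85, 85, 110, 111, 127, 120, 130, 159, 161, 162, 162, 164, 161, 161]
side (0.655, 0.045) f [114, 110, 102, 76, 90, 90, 89, 89, 82, 85, 86, 61, 50, 49, 50, 49, 50, 50, 50, 63, 101, 102, 102, 103, 102, 102, 102, 109, 163, 216, 215, 216, 215]
side (0.655, 0.045) s [176, 178, 184, 185, 185, 185, 183, 182, 174, 112, 102, 102, 92, 89, 49, 48, 50, 50, 49, 49, 50, 74, 102, 102, 118, 152, 187, 186, 195, 212, 213, 212, 212]
side (0.635, 0.048) f [90, 90, 89, 89, 82, 85, 82, 61, 50, 49, 49, 49, 50, 50, 50, 63, 101, 102, 102, 102, 102, 102, 102, 109, 210, 216, 215, 216, 215, 213, 214, 217, 214]
side (0.635, 0.048) s [211, 199, 180, 182, 182, 182, 183, 182, 163, 103, 102, 102, 103, 102, 102, 102, 101, 103, 103, 103, 102, 103, 102, 103, 111, 154, 197, 215, 213, 213, 214, 212, 215]
```

```bash
python3 -m pendant '[{"claw":0.6,"dx":216,"dy":404,"dz":-119,"twist":2.347},{"claw":0.6,"dx":216,"dy":404,"dz":-119,"twist":2.347},{"claw":0.6,"dx":216,"dy":404,"dz":-119,"twist":2.347},{"claw":0.6,"dx":216,"dy":404,"dz":-119,"twist":2.347},{"claw":0.6,"dx":216,"dy":404,"dz":-119,"twist":2.347},{"claw":0.6,"dx":216,"dy":404,"dz":-119,"twist":2.347},{"claw":0.6,"dx":216,"dy":404,"dz":-119,"twist":2.347},{"claw":0.6,"dx":216,"dy":404,"dz":-119,"twist":2.347}]'
python3 -c "
from h import *
from scipy.spatial.transform import Rotation as R
s=r.get_state();M=R.from_quat(s['eef_rot']).as_matrix();print(s['tool_pos'],M[:,1].round(3),np.degrees(np.arctan2(M[1,1],M[0,1])),s['q'])"
```

```text
clock: 2.1
tool_pos: [0.4423, -0.2261, 0.1379]
eef_rot: [0.685, 0.729, 0.0, 0.0]
contact_force: [0.5, -0.9, 0.4]
opening: 0.604
finger_force: 0.0
[ 0.44228669 -0.22606372  0.13794658] [0.998 0.062 0.001] 3.530249385926131 [ 0.61102569  0.70896902 -0.37386547  2.03574875  0.52996979  0.48957016
 -0.09371848]
```

```bash
python3 -m pendant '[{"claw":0.6,"dx":33,"dy":61,"dz":-48,"twist":1.143},{"claw":0.6,"dx":33,"dy":61,"dz":-48,"twist":1.143},{"claw":0.6,"dx":33,"dy":61,"dz":-48,"twist":1.143},{"claw":0.6,"dx":33,"dy":61,"dz":-48,"twist":1.143},{"claw":0.6,"dx":33,"dy":61,"dz":-48,"twist":1.143},{"claw":0.6,"dx":33,"dy":61,"dz":-48,"twist":1.143},{"claw":0.6,"dx":33,"dy":61,"dz":-48,"twist":1.143},{"claw":0.6,"dx":33,"dy":61,"dz":-48,"twist":1.143}]'
cat >> h.py <<'E'
def st():
    from scipy.spatial.transform import Rotation as R
    s=r.get_state();M=R.from_quat(s['eef_rot']).as_matrix()
    print(s['tool_pos'].round(4) if hasattr(s['tool_pos'],'round') else s['tool_pos'],'yaw y',np.degrees(np.arctan2(M[1,1],M[0,1])).round(1),'zdown',M[2,2].round(4),'q',np.round(s['q'],2))
E
python3 -c "
from h import *
st()"
```

```text
clock: 2.9
tool_pos: [0.4746, -0.1668, 0.0902]
eef_rot: [0.183, 0.983, 0.0, 0.0]
contact_force: [0.3, 0.5, 0.6]
opening: 0.6
finger_force: 0.0
[ 0.4746 -0.1668  0.0902] yaw y 69.0 zdown -1.0 q [ 0.59  0.84 -0.58  2.04  0.91  0.54  0.55]
```

```bash
python3 -m pendant '[{"claw":0.6,"dy":2,"dz":-40},{"claw":0.6,"dy":2,"dz":-65},{"claw":0.6,"dy":2,"dz":-79},{"claw":0.6,"dy":2,"dz":-79},{"claw":0.0,"dy":2,"dz":-79},{"claw":0.0,"dy":2,"dz":-79},{"claw":0.0,"dy":2,"dz":-79},{"claw":0.0,"dy":2,"dz":-79}]' 45
python3 -c "
from h import *
st();snap('side','s3.png');snap('top')
a=cv2.imread('pics/s3.png')[150:300,240:420];cv2.imwrite('pics/s3c.png',cv2.resize(a,None,fx=4,fy=4))"
```

```text
[ 0.4746 -0.1668  0.0902] yaw y 69.0 zdown -1.0 q [ 0.59  0.84 -0.58  2.04  0.91  0.54  0.55]validation failed for argument at $[0]...
```

View pics/s3c.png

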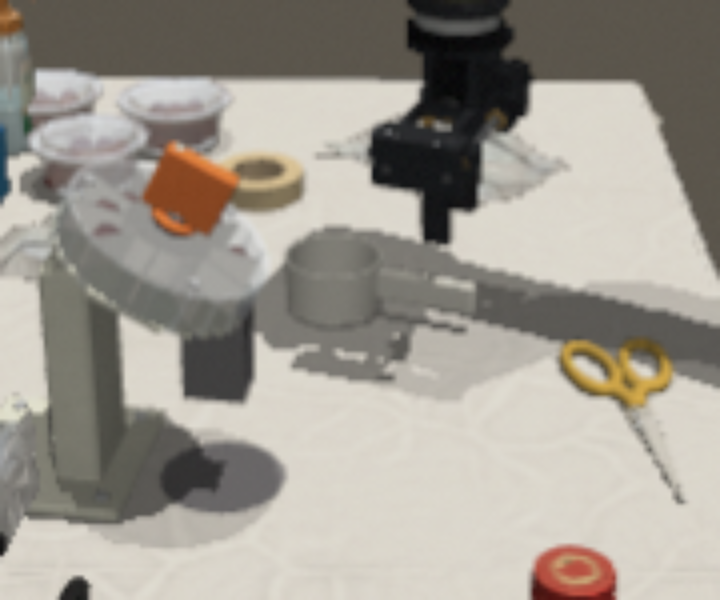

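The call was refused because every row needs all its fields, so nothing moved. The picture shows the fingers at crop (435,230), above the handle at (430,292), with the cup untouched at (333,280).

```bash
python3 -m pendant '[{"claw":0.6,"dx":0,"dy":2,"dz":-40,"twist":0},{"claw":0.6,"dx":0,"dy":2,"dz":-65,"twist":0},{"claw":0.6,"dx":0,"dy":2,"dz":-79,"twist":0},{"claw":0.6,"dx":0,"dy":2,"dz":-79,"twist":0},{"claw":0.0,"dx":0,"dy":2,"dz":-79,"twist":0},{"claw":0.0,"dx":0,"dy":2,"dz":-79,"twist":0},{"claw":0.0,"dx":0,"dy":2,"dz":-79,"twist":0},{"claw":0.0,"dx":0,"dy":2,"dz":-79,"twist":0}]' 45
python3 -c "
from h import *
st()"
```

```text
clock: 3.8
tool_pos: [0.4747, -0.1648, 0.0118]
eef_rot: [0.185, 0.983, 0.0, 0.001]
contact_force: [0.4, 0.1, -0.3]
opening: 0.262
finger_force: 0.0
[ 0.4747 -0.1648  0.0118] yaw y 68.7 zdown -1.0 q [ 0.48  0.96 -0.39  2.06  1.13  0.36  0.34]
```

```bash
python3 -m pendant '[{"claw":0,"dx":0,"dy":0,"dz":0,"twist":0},{"claw":0,"dx":0,"dy":0,"dz":0,"twist":0},{"claw":0,"dx":0,"dy":0,"dz":0,"twist":0},{"claw":0,"dx":0,"dy":0,"dz":0,"twist":0},{"claw":0,"dx":0,"dy":0,"dz":6,"twist":0},{"claw":0,"dx":0,"dy":0,"dz":12,"twist":0},{"claw":0,"dx":0,"dy":0,"dz":12,"twist":0},{"claw":0,"dx":0,"dy":0,"dz":12,"twist":0}]' 45
python3 -c "
from h import *
st();_,d=snap('top');P=cloud('top',d);m=(np.hypot(P[...,0]-.564,P[...,1]+.199)<.045)&(P[...,2]>.035)&(P[...,2]<.09)
Q=P[m];print(len(Q),(Q.min(0)+Q.max(0))/2,Q[:,2].max());A=np.c_[Q[:,:2]-[.564,-.199],np.ones(len(Q))];print(np.linalg.lstsq(A,Q[:,2],rcond=None)[0])"
```

```text
clock: 4.6
tool_pos: [0.4744, -0.1645, 0.0234]
eef_rot: [0.185, 0.983, 0.0, 0.0]
contact_force: [0.9, -0.8, -1.8]
opening: 0.13
finger_force: 45.0
[ 0.4744 -0.1645  0.0234] yaw y 68.7 zdown -1.0 q [ 0.5   0.94 -0.42  2.06  1.09  0.38  0.38]
117 [ 0.56359615 -0.19969215  0.04910589] 0.06265679098338947
[-0.03616118  0.05830403  0.05349753]
```

Held at 45 N and lifted without tilt. Now I'll carry it under the spout.

```bash
python3 -m pendant '[{"claw":0,"dx":8,"dy":28,"dz":0,"twist":0.03},{"claw":0,"dx":18,"dy":60,"dz":0,"twist":0.06},{"claw":0,"dx":30,"dy":95,"dz":0,"twist":0.1},{"claw":0,"dx":41,"dy":130,"dz":0,"twist":0.14},{"claw":0,"dx":52,"dy":165,"dz":0,"twist":0.18},{"claw":0,"dx":62,"dy":195,"dz":0,"twist":0.2},{"claw":0,"dx":72,"dy":221,"dz":0,"twist":0.21},{"claw":0,"dx":72,"dy":221,"dz":0,"twist":0.21}]' 45
python3 -c "
from h import *
st();snap('side','s4.png');p,d=snap('top');
a=cv2.imread('pics/s4.png')[150:300,220:400];cv2.imwrite('pics/s4c.png',cv2.resize(a,None,fx=4,fy=4))"
```

```text
clock: 5.45
tool_pos: [0.5478, 0.0628, 0.0236]
eef_rot: [0.078, 0.997, 0.003, 0.001]
contact_force: [-0.5, 0.3, -1.6]
opening: 0.133
finger_force: 45.0
[0.5478 0.0628 0.0236] yaw y 81.1 zdown -1.0 q [ 0.12  0.99 -0.54  1.91  0.99  0.53  0.3 ]
```

View pics/s4c.png

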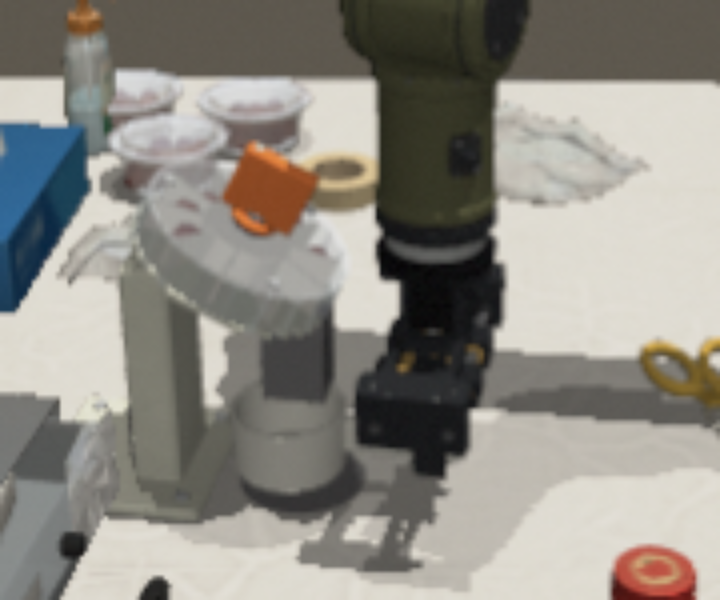

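Run:
```python
from h import *
from scipy.optimize import least_squares
st();p,d=snap('side');P=cloud('side',d);g=cv2.cvtColor(p,cv2.COLOR_BGR2GRAY).astype(float)
hs=cv2.cvtColor(p,cv2.COLOR_BGR2HSV)
m=(np.hypot(P[...,0]-.64,P[...,1]-.046)<.055)&(P[...,2]>.025)&(P[...,2]<.066)&(g>110);Q=P[m]
f=least_squares(lambda q:np.hypot(Q[:,0]-q[0],Q[:,1]-q[1])-.039,[.64,.046],loss='soft_l1',f_scale=.003);print('cup',f.x.round(4),len(Q),'z',np.percentile(Q[:,2],[2,98]).round(3))
# mark edge from the first side picture: radial ground profiles, first step dark->bright going outward
g0=cv2.cvtColor(cv2.imread('pics/side0.png'),cv2.COLOR_BGR2GRAY)
c0=np.array([.638,.045,0]);E=[]
for a in np.radians(np.arange(60,300,6)):
    t=np.arange(.02,.07,.0005);q=proj('side',c0+t[:,None]*[np.cos(a),np.sin(a),0]).astype(np.float32)
    v=cv2.remap(g0,q[None,:,0],q[None,:,1],cv2.INTER_LINEAR)[0].astype(float)
    k=np.diff(cv2.GaussianBlur(v[None],(9,1),0)[0]).argmax();E.append((c0+t[k]*np.array([np.cos(a),np.sin(a),0]))[:2])
E=np.array(E)
f=least_squares(lambda q:np.hypot(*(E-q[:2]).T)-.043,c0[:2],loss='soft_l1',f_scale=.002);print('mark',f.x.round(4),(1e3*f.fun).round(0))
f=least_squares(lambda q:np.hypot(*(E-q[:2]).T)-.043,c0[:2],loss='cauchy',f_scale=.001);print('mark',f.x.round(4))
# spout: dark grey, points on its walls
m=(np.hypot(P[...,0]-.64,P[...,1]-.046)<.045)&(P[...,2]>.076)&(P[...,2]<.11)&(g<100);S=P[m];print('spout pts',len(S),S.mean(0).round(4),np.percentile(S,[5,95],axis=0).round(4))
```

```text
[0.5459 0.0564 0.0228] yaw y 80.8 zdown -1.0 q [ 0.12  0.99 -0.53  1.91  0.99  0.53  0.3 ]
cup [0.6421 0.0411] 303 z [0.026 0.059]
mark [0.6384 0.0445] [-1. -1. -0. -1. -1. -1. -1. -0.  1.  1. -1.  1.  0.  1.  1.  1.  1. -0.
 -0. -0. -0. -1. -0.  0. -1. -2. -1. -1. -1. -1. -0.  1.  1.  3.  3.  2.
 -4. -2. -2. -1.]
mark [0.6384 0.0445]
spout pts 202 [0.6356 0.062  0.0928] [[0.6151 0.0426 0.0776]
 [0.6577 0.0685 0.1083]]
```

```bash
python3 -m pendant '[{"claw":0,"dx":-4,"dy":4,"dz":-3,"twist":0},{"claw":0,"dx":-4,"dy":4,"dz":-8,"twist":0},{"claw":0,"dx":-4,"dy":4,"dz":-12,"twist":0},{"claw":0,"dx":-4,"dy":4,"dz":-12,"twist":0},{"claw":0,"dx":-4,"dy":4,"dz":-12,"twist":0},{"claw":0.3,"dx":-4,"dy":4,"dz":-12,"twist":0},{"claw":0.5,"dx":-4,"dy":4,"dz":-12,"twist":0},{"claw":0.5,"dx":-4,"dy":4,"dz":-12,"twist":0}]'
python3 -m pendant '[{"claw":0.5,"dx":0,"dy":0,"dz":0,"twist":0},{"claw":0.5,"dx":-25,"dy":3,"dz":0,"twist":0},{"claw":0.5,"dx":-55,"dy":8,"dz":30,"twist":0},{"claw":0.5,"dx":-70,"dy":8,"dz":75,"twist":0},{"claw":0.5,"dx":-70,"dy":8,"dz":120,"twist":0},{"claw":0.5,"dx":-70,"dy":8,"dz":165,"twist":0},{"claw":0.5,"dx":-70,"dy":8,"dz":210,"twist":0},{"claw":0.5,"dx":-70,"dy":8,"dz":255,"twist":0}]'
python3 - <<'E'
from h import *
from scipy.optimize import least_squares
st();p,d=snap('side','s5.png');P=cloud('side',d);g=cv2.cvtColor(p,cv2.COLOR_BGR2GRAY).astype(float)
m=(np.hypot(P[...,0]-.64,P[...,1]-.046)<.055)&(P[...,2]>.015)&(P[...,2]<.056)&(g>110);Q=P[m]
f=least_squares(lambda q:np.hypot(Q[:,0]-q[0],Q[:,1]-q[1])-.039,[.64,.046],loss='soft_l1',f_scale=.003);print('cup',f.x.round(4),len(Q),'z',np.percentile(Q[:,2],[2,98]).round(3))
snap('top','t5.png')
a=cv2.imread('pics/s5.png')[130:300,220:400];b=cv2.imread('pics/t5.png')[110:280,220:400];cv2.imwrite('pics/c5.png',cv2.resize(np.hstack([a,b]),None,fx=2.2,fy=2.2,interpolation=2))
E
```

```text
clock: 6.4
tool_pos: [0.5427, 0.0606, 0.0112]
eef_rot: [0.081, 0.997, 0.0, 0.0]
contact_force: [-0.5, 0.4, -1.0]
opening: 0.38
finger_force: 0.0
clock: 7.2
tool_pos: [0.4718, 0.0684, 0.2681]
eef_rot: [0.081, 0.997, 0.0, -0.0]
contact_force: [1.4, -0.3, -0.4]
opening: 0.499
finger_force: 0.0
[0.4718 0.0684 0.2681] yaw y 80.8 zdown -1.0 q [ 0.31  0.57 -0.87  1.94  0.55  0.89  0.56]
cup [0.6356 0.0451] 350 z [0.016 0.048]
```

View pics/c5.png

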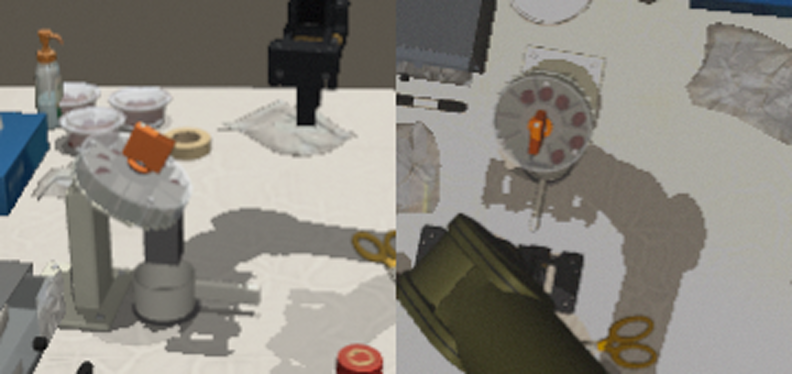

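The cup stands concentric with the mark: side crop (165,295), handle forward, knob unturned. Now I'll check the box's height and move above the knob.

```bash
python3 - <<'E'
from h import *
_,d=snap('top');P=cloud('top',d)
m=(P[...,0]>.6)&(P[...,0]<.95)&(P[...,1]>.06)&(P[...,1]<.3)&(P[...,2]<.5)&(np.hypot(P[...,0]-.67,P[...,1]-.04)>.09)
print('box z',np.percentile(P[m][:,2],[50,90,99.5]))
E
python3 -m pendant '[{"claw":0.4,"dx":40,"dy":-6,"dz":8,"twist":0.01},{"claw":0.4,"dx":80,"dy":-12,"dz":10,"twist":0.01},{"claw":0.4,"dx":120,"dy":-18,"dz":10,"twist":0.01},{"claw":0.4,"dx":150,"dy":-22,"dz":10,"twist":0.01},{"claw":0.4,"dx":177,"dy":-25,"dz":10,"twist":0.01},{"claw":0.4,"dx":177,"dy":-25,"dz":10,"twist":0.01},{"claw":0.4,"dx":177,"dy":-25,"dz":10,"twist":0.01},{"claw":0.4,"dx":177,"dy":-25,"dz":10,"twist":0.01}]' 20
python3 - <<'E'
from h import *
st();p,_=snap('side','s6.png');cv2.imwrite('pics/s6c.png',cv2.resize(p[110:260,210:390],None,fx=4,fy=4,interpolation=2))
E
```

```text
box z [0.03952186 0.13049921 0.1340577 ]
clock: 8.15
tool_pos: [0.6479, 0.0438, 0.2753]
eef_rot: [0.075, 0.997, -0.0, -0.001]
contact_force: [-0.2, 0.1, 0.5]
opening: 0.402
finger_force: 0.0
[0.6479 0.0438 0.2753] yaw y 81.4 zdown -1.0 q [ 0.26  0.79 -0.82  1.42  0.59  1.19  0.79]
```

View pics/s6c.png

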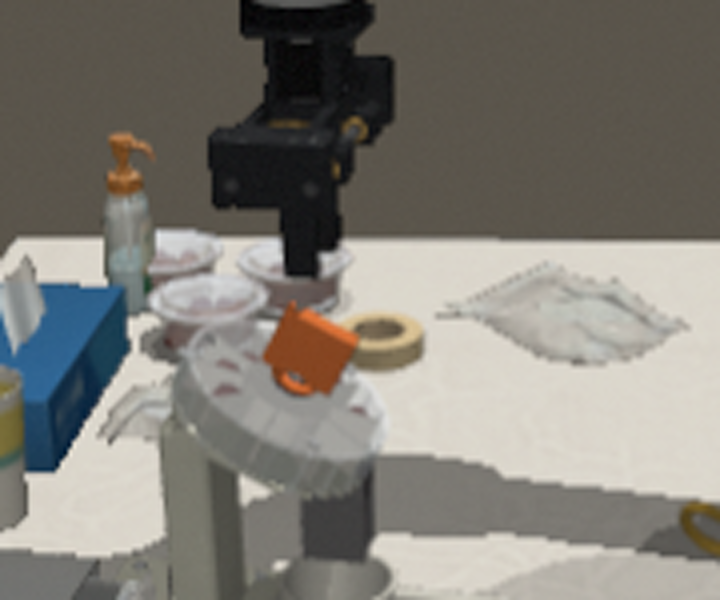

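Run:
```python
from h import *
s=np.array([0.148,.989,0]);
for y in(.043,.045,.041):
    o,d=ray('side',(287.75,197.0));q0=np.array([.649,y,.22])+.007*s
    X=o+d*((q0-o)@s)/(d@s)-.007*s
    n=np.array([-.449,.067,.891]);print('bar mid',X.round(4),'grip',(X+.006*n).round(4))
```

```text
bar mid [0.6489 0.043  0.2189] grip [0.6462 0.0434 0.2242]
bar mid [0.6487 0.045  0.2198] grip [0.646  0.0455 0.2252]
bar mid [0.6491 0.041  0.2179] grip [0.6464 0.0414 0.2233]
```

```bash
python3 -m pendant '[{"claw":0.4,"dx":-2,"dy":0,"dz":-20,"twist":0},{"claw":0.4,"dx":-2,"dy":0,"dz":-35,"twist":0},{"claw":0.4,"dx":-2,"dy":0,"dz":-50,"twist":0},{"claw":0.4,"dx":-2,"dy":0,"dz":-60,"twist":0},{"claw":0.22,"dx":-2,"dy":0,"dz":-60,"twist":0},{"claw":0.22,"dx":-2,"dy":0,"dz":-60,"twist":0},{"claw":0.22,"dx":-2,"dy":0,"dz":-60,"twist":0},{"claw":0.22,"dx":-2,"dy":0,"dz":-60,"twist":0}]' 20
```

```text
clock: 9.0
tool_pos: [0.6477, 0.0437, 0.2169]
eef_rot: [0.076, 0.997, 0.0, 0.001]
contact_force: [0.4, 0.6, 0.3]
opening: 0.219
finger_force: 0.0
```

```bash
python3 -m pendant '[{"claw":0.22,"dx":0,"dy":0,"dz":0,"twist":-0.1},{"claw":0.22,"dx":0,"dy":0,"dz":0,"twist":-0.2},{"claw":0.22,"dx":0,"dy":0,"dz":0,"twist":-0.3},{"claw":0.22,"dx":0,"dy":0,"dz":0,"twist":-0.4},{"claw":0.22,"dx":0,"dy":0,"dz":0,"twist":-0.5},{"claw":0.22,"dx":0,"dy":0,"dz":0,"twist":-0.6},{"claw":0.22,"dx":0,"dy":0,"dz":0,"twist":-0.7},{"claw":0.22,"dx":0,"dy":0,"dz":0,"twist":-0.7}]' 20
python3 - <<'E'
from h import *
s=r.get_state();print(np.round(s['moment'],2));st()
a,_=snap('side','s7.png');b,_=snap('top','t7.png')
cv2.imwrite('pics/c7.png',np.hstack([cv2.resize(a[140:290,220:370],(400,400),interpolation=2),cv2.resize(b[110:230,220:340],(400,400),interpolation=2)]))
E
```

```text
clock: 9.8
tool_pos: [0.6464, 0.0458, 0.2169]
eef_rot: [0.41, 0.912, 0.0, -0.0]
contact_force: [-3.1, 2.4, 3.4]
opening: 0.284
finger_force: 43.7
[0.58 0.33 1.58]
[0.6464 0.0458 0.2169] yaw y 41.6 zdown -1.0 q [ 0.17  0.8  -0.61  1.5   0.51  1.    0.15]
```

View pics/c7.png

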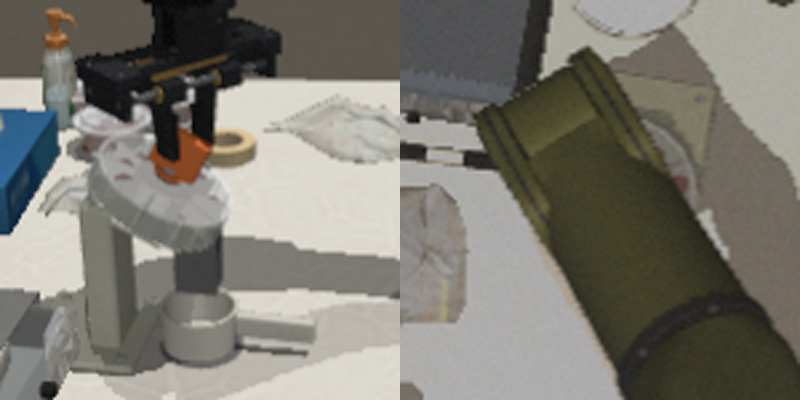

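The side crop (left) shows the fingers around the knob at (180,150), with the bar turned a little. The cup is still in place at (200,325). The fingers were pushed apart, so I'll estimate the knob angle by fitting a bar model to the orange pixels.

```bash
cat > ka.py <<'E'
from h import *
n=np.array([-.449,.067,.891]);n/=np.linalg.norm(n);u=np.array([.989,-.148,0]);u-=u@n*n;u/=np.linalg.norm(u);w=np.cross(n,u)
def angle(p,c='side',G=np.array([.6465,.0437,.2243]),verbose=True):
    h=cv2.cvtColor(p,cv2.COLOR_BGR2HSV)
    S=8
    or_=((h[...,0]<18)&(h[...,1]>140)&(h[...,2]>60)).astype(np.uint8)
    blk=((h[...,2]<70)).astype(np.uint8)
    q=proj(c,G)[0];x0,y0=(q-20).astype(int);sl=np.s_[y0:y0+40,x0:x0+40]
    A=cv2.resize(or_[sl]*255,None,fx=S,fy=S,interpolation=1)>127;B=cv2.resize(blk[sl]*255,None,fx=S,fy=S,interpolation=1)>127
    best=[]
    for a in np.radians(np.arange(-20,165,2)):
        x=np.cos(a)*u-np.sin(a)*w;y=np.cross(n,x)
        V=[G+i*.025*x+j*.007*y+k*n for i in(-1,1) for j in(-1,1) for k in(-.028,.016)]
        D=[G-k*n+.017*(np.cos(t)*x+np.sin(t)*y) for t in np.arange(0,6.3,.3) for k in(.028,.034)]
        M=np.zeros(A.shape,np.uint8)
        for Q in(V,D):
            pts=((proj(c,Q)-[x0,y0]+.5)*S).astype(np.int32);cv2.fillConvexPoly(M,cv2.convexHull(pts),1)
        m=M>0
        sc=0
        for dx in range(-16,17,8):
            for dy in range(-16,17,8):
                mm=np.roll(m,(dy,dx),(0,1));v=~B|A
                sc=max(sc,(mm&A&v).sum()/((mm|A)&v).sum())
        best.append((sc,np.degrees(a)))
    best.sort(reverse=True)
    if verbose: print('orange',A.sum()//64,[(round(s,3),round(a)) for s,a in best[:6]])
    return best[0][1]
E
python3 - <<'E'
from ka import *
for f in('side0','s4','s6','s7'): print(f,angle(cv2.imread(f'pics/{f}.png')))
snap('side')
for i in(1,2,3): print(nets.place_of('side',f'plum_{i}_center')[:6]) if i==1 else None
s=r.get_state();print(s['contact_force'],s['moment'],s['finger_force'],s['joint_torque'])
E
```

```text
orange 331 [(np.float64(0.811), -2), (np.float64(0.81), 0), (np.float64(0.809), -4), (np.float64(0.809), 2), (np.float64(0.808), 144), (np.float64(0.808), 142)]
side0 -2.0
orange 328 [(np.float64(0.804), -2), (np.float64(0.802), 0), (np.float64(0.802), 2), (np.float64(0.802), -4), (np.float64(0.8), 142), (np.float64(0.8), 144)]
s4 -2.0
orange 333 [(np.float64(0.818), -2), (np.float64(0.816), -4), (np.float64(0.816), 0), (np.float64(0.816), 2), (np.float64(0.813), -6), (np.float64(0.811), 4)]
s6 -2.0
orange 243 [(np.float64(0.825), 2), (np.float64(0.825), 0), (np.float64(0.824), -2), (np.float64(0.822), -4), (np.float64(0.821), 4), (np.float64(0.82), 134)]
s7 2.0
[{'position': [0.3939, 0.7905], 'confidence': 0.51}]
[-4.72468778  2.92025631  3.25298364] [0.74825463 0.57100685 1.58205318] 43.72892334853532 [  3.7719427  -53.07312012  -3.4778548  -16.31102443   0.42141868
  -0.44735681  -1.59275416]
```

Run:
```python
from ka import *
a=cv2.imread('pics/s6.png');b=cv2.imread('pics/s7.png')
f=lambda i:cv2.resize(i[168:248,250:330],(400,400),interpolation=2)
cv2.imwrite('pics/c8.png',np.hstack([f(a),f(b)]))
```

```text
(no output)
```

View pics/c8.png

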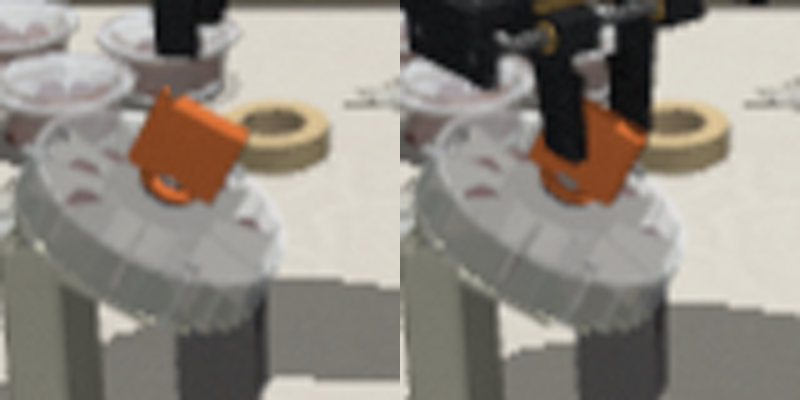

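The zoom (left before, right now) shows the bar and the lower-right plum (245,225)→(250,233) shifted slightly clockwise. The direction is right but the knob is lagging. I'll hold to see whether it is creeping.

```bash
python3 -m pendant '[{"claw":0.22,"dx":0,"dy":0,"dz":0,"twist":0},{"claw":0.22,"dx":0,"dy":0,"dz":0,"twist":0},{"claw":0.22,"dx":0,"dy":0,"dz":0,"twist":0},{"claw":0.22,"dx":0,"dy":0,"dz":0,"twist":0}]' 20
python3 - <<'E'
from ka import *
st();s=r.get_state();print(np.round(s['contact_force'],2),np.round(s['moment'],2))
p,_=snap('side','s9.png');angle(p)
E
```

```text
clock: 10.4
tool_pos: [0.6464, 0.0458, 0.2168]
eef_rot: [0.41, 0.912, 0.001, -0.001]
contact_force: [-3.8, 3.0, 4.2]
opening: 0.288
finger_force: 43.7
[0.6464 0.0458 0.2168] yaw y 41.6 zdown -1.0 q [ 0.17  0.8  -0.61  1.5   0.51  1.    0.16]
[-3.77  3.03  4.17] [0.73 0.63 1.67]
orange 242 [(np.float64(0.823), 2), (np.float64(0.822), 0), (np.float64(0.821), -2), (np.float64(0.82), 4), (np.float64(0.819), -4), (np.float64(0.819), 6)]
```

```bash
python3 -m pendant '[{"claw":0.5,"dx":0,"dy":0,"dz":0,"twist":0},{"claw":0.5,"dx":0,"dy":0,"dz":0,"twist":0},{"claw":0.5,"dx":0,"dy":0,"dz":0,"twist":0},{"claw":0.5,"dx":0,"dy":0,"dz":0,"twist":0}]' 20
python3 - <<'E'
from ka import *
st();s=r.get_state();print(np.round(s['contact_force'],2),np.round(s['moment'],2),np.round(s['joint_torque'],2))
p,_=snap('side','s10.png');angle(p)
# track shifts of drum texture (plums) between frames
g=lambda f:cv2.cvtColor(cv2.imread('pics/'+f),cv2.COLOR_BGR2HSV)
for f in('s6.png','s9.png','s10.png'):
    im=cv2.imread('pics/'+f).astype(int);red=im[...,2]-(im[...,0]+im[...,1])//2
    m=((red>12)&(red<60)).astype(np.uint8);m[:168]=0;m[248:]=0;m[:,:250]=0;m[:,330:]=0
    k,l,s_,c=cv2.connectedComponentsWithStats(m);print(f,[(int(s_[i,4]),c[i].round(1).tolist()) for i in range(1,k) if 6<s_[i,4]<80])
E
```

```text
clock: 10.85
tool_pos: [0.6478, 0.0419, 0.216]
eef_rot: [0.414, 0.91, -0.0, 0.0]
contact_force: [-0.1, 0.6, 0.2]
opening: 0.497
finger_force: 0.0
[0.6478 0.0419 0.216 ] yaw y 41.1 zdown -1.0 q [ 0.18  0.8  -0.61  1.5   0.51  1.    0.15]
[-0.07  0.62  0.24] [ 0.02 -0.1  -0.  ] [-1.200e-01 -5.537e+01 -7.030e+00 -1.458e+01 -5.000e-02  2.000e-02
 -0.000e+00]
orange 268 [(np.float64(0.836), 128), (np.float64(0.836), 132), (np.float64(0.835), 134), (np.float64(0.835), 126), (np.float64(0.833), 130), (np.float64(0.831), 138)]
s6.png [(7, [256.1, 174.6]), (8, [267.8, 186.6]), (33, [254.1, 193.4]), (10, [265.7, 207.1])]
s9.png [(21, [280.2, 168.7]), (10, [301.2, 169.7]), (19, [279.2, 174.8]), (20, [288.6, 182.4]), (9, [267.7, 186.6]), (33, [254.1, 193.4]), (21, [276.4, 200.2]), (7, [282.0, 199.0]), (13, [282.8, 203.8]), (7, [265.6, 205.9])]
s10.png [(26, [276.7, 169.0]), (14, [275.5, 175.5]), (8, [267.8, 186.6]), (33, [254.1, 193.4]), (7, [266.3, 200.6]), (11, [283.1, 203.9]), (11, [265.7, 207.0])]
```

```bash
python3 -m pendant '[{"claw":0.5,"dx":0,"dy":0,"dz":0,"twist":0.15},{"claw":0.5,"dx":0,"dy":0,"dz":0,"twist":0.3},{"claw":0.5,"dx":0,"dy":0,"dz":0,"twist":0.45},{"claw":0.5,"dx":0,"dy":1,"dz":0,"twist":0.6},{"claw":0.5,"dx":0,"dy":2,"dz":0,"twist":0.7},{"claw":0.5,"dx":0,"dy":2,"dz":0,"twist":0.7}]' 20
python3 -c "
from h import *
st()"
python3 -m pendant '[{"claw":0.1,"dx":0,"dy":0,"dz":0,"twist":0},{"claw":0.1,"dx":0,"dy":0,"dz":0,"twist":0},{"claw":0.1,"dx":0,"dy":0,"dz":0,"twist":0},{"claw":0.1,"dx":0,"dy":0,"dz":0,"twist":0},{"claw":0.1,"dx":0,"dy":0,"dz":0,"twist":0},{"claw":0.1,"dx":0,"dy":0,"dz":0,"twist":0},{"claw":0.1,"dx":0,"dy":0,"dz":0,"twist":0},{"claw":0.1,"dx":0,"dy":0,"dz":0,"twist":0}]' 20
python3 -c "
from h import *
st();print(np.round(r.get_state()['moment'],2))"
```

```text
clock: 11.5
tool_pos: [0.6474, 0.0448, 0.2159]
eef_rot: [0.076, 0.997, 0.0, -0.0]
contact_force: [-0.9, -0.2, -0.1]
opening: 0.5
finger_force: 0.0
[0.6474 0.0448 0.2159] yaw y 81.3 zdown -1.0 q [ 0.25  0.85 -0.79  1.49  0.65  1.07  0.74]
clock: 12.3
tool_pos: [0.6473, 0.0452, 0.2162]
eef_rot: [0.076, 0.997, -0.0, 0.0]
contact_force: [-0.4, -1.9, 1.3]
opening: 0.155
finger_force: 20.0
[0.6473 0.0452 0.2162] yaw y 81.3 zdown -1.0 q [ 0.25  0.85 -0.79  1.49  0.65  1.08  0.74]
[-0.19 -0.02  0.09]
```

Gripped and centred (13.6 mm, 20 N). Now I'll turn slowly with a firm grip and watch the torque.

```bash
M='from h import *
st();print(np.round(r.get_state()["moment"],2))'
python3 -m pendant '[{"claw":0.1,"dx":0,"dy":0,"dz":0,"twist":-0.05},{"claw":0.1,"dx":0,"dy":0,"dz":0,"twist":-0.1},{"claw":0.1,"dx":0,"dy":0,"dz":0,"twist":-0.1}]' 30; python3 -c "$M"
python3 -m pendant '[{"claw":0.1,"dx":0,"dy":0,"dz":0,"twist":-0.05},{"claw":0.1,"dx":0,"dy":0,"dz":0,"twist":-0.1},{"claw":0.1,"dx":0,"dy":0,"dz":0,"twist":-0.1}]' 30; python3 -c "$M"
python3 -m pendant '[{"claw":0.1,"dx":0,"dy":0,"dz":0,"twist":-0.05},{"claw":0.1,"dx":0,"dy":0,"dz":0,"twist":-0.1},{"claw":0.1,"dx":0,"dy":0,"dz":0,"twist":-0.1}]' 30; python3 -c "$M"
```

```text
clock: 12.6
tool_pos: [0.6475, 0.0454, 0.2163]
eef_rot: [0.125, 0.992, -0.0, 0.0]
contact_force: [0.8, -1.8, 0.9]
opening: 0.163
finger_force: 31.6
[0.6475 0.0454 0.2163] yaw y 75.7 zdown -1.0 q [ 0.24  0.84 -0.76  1.49  0.63  1.06  0.66]
[-0.1  -0.29  0.72]
clock: 12.9
tool_pos: [0.648, 0.0453, 0.2163]
eef_rot: [0.174, 0.985, -0.0, 0.001]
contact_force: [1.1, -1.9, 0.1]
opening: 0.178
finger_force: 34.0
[0.648  0.0453 0.2163] yaw y 70.0 zdown -1.0 q [ 0.23  0.83 -0.74  1.49  0.61  1.05  0.57]
[-0.14 -0.73  0.87]
clock: 13.2
tool_pos: [0.6478, 0.0454, 0.2163]
eef_rot: [0.223, 0.975, -0.0, 0.001]
contact_force: [1.8, -1.8, 1.3]
opening: 0.192
finger_force: 37.5
[0.6478 0.0454 0.2163] yaw y 64.3 zdown -1.0 q [ 0.22  0.83 -0.71  1.5   0.59  1.04  0.49]
[-0.21 -0.71  1.04]
```

```bash
M='from h import *
st();print(np.round(r.get_state()["moment"],2),np.round(r.get_state()["joint_torque"],2))'
python3 -m pendant '[{"claw":0.1,"dx":0,"dy":0,"dz":0,"twist":0.1},{"claw":0.1,"dx":0,"dy":0,"dz":0,"twist":0.2},{"claw":0.1,"dx":0,"dy":0,"dz":0,"twist":0.3},{"claw":0.1,"dx":0,"dy":0,"dz":0,"twist":0.3},{"claw":0.1,"dx":0,"dy":0,"dz":0,"twist":0.3}]' 30; python3 -c "$M"
python3 -m pendant '[{"claw":0.1,"dx":0,"dy":0,"dz":0,"twist":0.05},{"claw":0.1,"dx":0,"dy":0,"dz":0,"twist":0.1},{"claw":0.1,"dx":0,"dy":0,"dz":0,"twist":0.1}]' 30; python3 -c "$M"
python3 -m pendant '[{"claw":0.1,"dx":0,"dy":0,"dz":0,"twist":0.05},{"claw":0.1,"dx":0,"dy":0,"dz":0,"twist":0.1},{"claw":0.1,"dx":0,"dy":0,"dz":0,"twist":0.1}]' 30; python3 -c "$M"
```

```text
clock: 13.7
tool_pos: [0.6468, 0.0452, 0.2162]
eef_rot: [0.077, 0.997, -0.0, -0.001]
contact_force: [-0.9, -2.0, 3.1]
opening: 0.155
finger_force: 29.9
[0.6468 0.0452 0.2162] yaw y 81.2 zdown -1.0 q [ 0.25  0.85 -0.79  1.49  0.65  1.08  0.74]
[-0.38  0.15 -0.01] [-7.400e-01 -5.370e+01 -9.870e+00 -1.396e+01 -2.000e-01 -6.000e-01
  2.000e-02]
clock: 14.0
tool_pos: [0.647, 0.045, 0.2162]
eef_rot: [0.027, 1.0, -0.0, -0.0]
contact_force: [-1.2, -1.4, 3.0]
opening: 0.156
finger_force: 31.1
[0.647  0.045  0.2162] yaw y 86.9 zdown -1.0 q [ 0.26  0.85 -0.81  1.49  0.66  1.09  0.82]
[-0.46  0.17 -0.6 ] [ -1.45 -53.65 -10.69 -13.55   0.09  -0.68   0.93]
clock: 14.3
tool_pos: [0.6475, 0.045, 0.2161]
eef_rot: [-0.022, 1.0, -0.0, 0.0]
contact_force: [-0.7, -1.4, 1.1]
opening: 0.172
finger_force: 33.2
[0.6475 0.045  0.2161] yaw y 92.5 zdown -1.0 q [ 0.27  0.86 -0.83  1.49  0.68  1.1   0.91]
[-0.46 -0.17 -0.86] [ -1.78 -54.14 -11.36 -12.92  -0.09  -0.36   1.1 ]
```

Run:
```python
from ka import *
snap('side','s11.png')
L=lambda f:cv2.resize(cv2.imread('pics/'+f)[150:250,230:340],None,fx=4,fy=4,interpolation=2)
A=L('s6.png');names=['plumL1','plumL2','plumR','bar TR','bar BR','bar BL','disc']
pts=np.array([(267.8,186.6),(265.7,207.1),(299,213),(299.6,193.6),(292.6,208),(276,199),(285,207)],np.float32)
q=((pts-[230,150])*4).reshape(-1,1,2).astype(np.float32)
for f in('s10.png','s9.png','s11.png'):
    B=L(f);o,s,e=cv2.calcOpticalFlowPyrLK(A,B,q,None,winSize=(25,25),maxLevel=2)
    print(f,[(k,((b-a)[0]/4).round(2).tolist(),int(t),round(float(x),1)) for k,a,b,t,x in zip(names,q,o,s[:,0],e[:,0])])
# predicted motion for 12 deg cw
G=np.array([.6465,.0437,.2243])
for a in(0,np.radians(12),np.radians(-12)):
    x=np.cos(a)*u-np.sin(a)*w;y=np.cross(n,x)
    print(np.degrees(a),proj('side',[G-.025*x+.007*y+.016*n,G-.025*x+.007*y-.028*n,G+.025*x+.007*y-.028*n]).round(1).tolist())
```

```text
s10.png [('plumL1', [-28.09000015258789, -46.040000915527344], 0, -5.4934614144389485e+26), ('plumL2', [0.029999999329447746, -0.019999999552965164], 1, 1.9), ('plumR', [-0.11999999731779099, 0.3799999952316284], 1, 5.7), ('bar TR', [-4.989999771118164, -2.25], 1, 46.7), ('bar BR', [-0.029999999329447746, -0.05000000074505806], 1, 1.4), ('bar BL', [-8.479999542236328, -22.540000915527344], 1, 85.6), ('disc', [-0.3100000023841858, -0.009999999776482582], 1, 10.2)]
s9.png [('plumL1', [-25.520000457763672, -43.58000183105469], 0, -4.84276653676434e+26), ('plumL2', [-0.3499999940395355, -1.0399999618530273], 1, 6.5), ('plumR', [0.28999999165534973, 1.7899999618530273], 1, 9.0), ('bar TR', [-8.300000190734863, -3.859999895095825], 1, 59.7), ('bar BR', [0.10999999940395355, 0.3100000023841858], 1, 4.8), ('bar BL', [0.09000000357627869, -0.4000000059604645], 1, 5.4), ('disc', [-1.1299999952316284, -0.18000000715255737], 1, 20.0)]
s11.png [('plumL1', [0.7099999785423279, -0.3799999952316284], 1, 10.5), ('plumL2', [0.019999999552965164, 0.5099999904632568], 1, 4.1), ('plumR', [-0.25999999046325684, -0.0], 1, 6.7), ('bar TR', [0.019999999552965164, -0.0], 1, 1.3), ('bar BR', [0.05000000074505806, -0.23000000417232513], 1, 3.6), ('bar BL', [-0.05999999865889549, 0.18000000715255737], 1, 2.7), ('disc', [-1.2000000476837158, -0.20000000298023224], 1, 22.5)]
0.0 [[300.1, 194.9], [292.8, 208.4], [275.4, 199.1]]
12.000000000000002 [[298.9, 195.4], [291.6, 208.9], [275.6, 198.1]]
-12.000000000000002 [[300.9, 194.2], [293.6, 207.7], [275.5, 200.3]]
```

The knob moves only about 5° under 1.5 N m of tight-grip torque: the grip itself fights the tilted axis. I'll drive it as a wing instead, with fingers wide, pushing both bar ends tangentially.

```bash
M='from h import *
st();print(np.round(r.get_state()["moment"],2))'
python3 -m pendant '[{"claw":0.5,"dx":0,"dy":0,"dz":0,"twist":0},{"claw":0.5,"dx":0,"dy":0,"dz":0,"twist":0},{"claw":0.5,"dx":0,"dy":0,"dz":0,"twist":0},{"claw":0.5,"dx":0,"dy":-1,"dz":-4,"twist":-0.1},{"claw":0.5,"dx":0,"dy":-1,"dz":-4,"twist":-0.25},{"claw":0.5,"dx":0,"dy":-1,"dz":-4,"twist":-0.4},{"claw":0.5,"dx":0,"dy":-1,"dz":-4,"twist":-0.55},{"claw":0.5,"dx":0,"dy":-1,"dz":-4,"twist":-0.7}]' 60; python3 -c "$M"
python3 -m pendant '[{"claw":0.5,"dx":0,"dy":0,"dz":0,"twist":-0.1},{"claw":0.5,"dx":0,"dy":0,"dz":0,"twist":-0.2},{"claw":0.5,"dx":0,"dy":0,"dz":0,"twist":-0.25},{"claw":0.5,"dx":0,"dy":0,"dz":0,"twist":-0.25}]' 60; python3 -c "$M"
python3 -m pendant '[{"claw":0.5,"dx":0,"dy":0,"dz":0,"twist":-0.05},{"claw":0.5,"dx":0,"dy":0,"dz":0,"twist":-0.1},{"claw":0.5,"dx":0,"dy":0,"dz":0,"twist":-0.1}]' 60; python3 -c "$M"
```

```text
clock: 15.15
tool_pos: [0.6471, 0.0451, 0.2121]
eef_rot: [0.323, 0.946, 0.0, -0.0]
contact_force: [-0.1, -0.3, 0.4]
opening: 0.503
finger_force: 0.0
[0.6471 0.0451 0.2121] yaw y 52.3 zdown -1.0 q [ 0.2   0.82 -0.66  1.5   0.55  1.01  0.31]
[ 0.   -0.12 -0.02]
clock: 15.55
tool_pos: [0.6472, 0.0452, 0.2122]
eef_rot: [0.435, 0.9, 0.0, 0.0]
contact_force: [-0.2, 0.2, 1.1]
opening: 0.499
finger_force: 0.0
[0.6472 0.0452 0.2122] yaw y 38.4 zdown -1.0 q [ 0.17  0.8  -0.6   1.5   0.5   0.99  0.1 ]
[-0.05 -0.16 -0.02]
clock: 15.85
tool_pos: [0.6472, 0.0449, 0.2121]
eef_rot: [0.48, 0.878, 0.0, -0.0]
contact_force: [0.4, -0.1, 0.2]
opening: 0.506
finger_force: 0.0
[0.6472 0.0449 0.2121] yaw y 32.7 zdown -1.0 q [ 0.15  0.8  -0.57  1.5   0.48  0.98  0.02]
[-0.02 -0.15  0.  ]
```

```bash
M='from h import *
st();print(np.round(r.get_state()["moment"],2))'
for i in 1; do python3 -m pendant '[{"claw":0.5,"dx":0,"dy":0,"dz":0,"twist":-0.05},{"claw":0.5,"dx":0,"dy":0,"dz":0,"twist":-0.1},{"claw":0.5,"dx":0,"dy":0,"dz":0,"twist":-0.1}]' 60; python3 -c "$M"; done
python3 -m pendant '[{"claw":0.5,"dx":0,"dy":0,"dz":0,"twist":-0.05},{"claw":0.5,"dx":0,"dy":0,"dz":0,"twist":-0.1},{"claw":0.5,"dx":0,"dy":0,"dz":0,"twist":-0.1}]' 60; python3 -c "$M"
python3 - <<'E'
from ka import *
snap('side','s12.png')
L=lambda f:cv2.resize(cv2.imread('pics/'+f)[150:250,230:340],None,fx=4,fy=4,interpolation=2)
A=L('s6.png');names=['plumL2','plumR','bar BR','bar BL']
pts=np.array([(265.7,207.1),(299,213),(292.6,208),(276,199)],np.float32)
q=((pts-[230,150])*4).reshape(-1,1,2).astype(np.float32)
B=L('s12.png');o,s,e=cv2.calcOpticalFlowPyrLK(A,B,q,None,winSize=(25,25),maxLevel=2)
print([(k,((b-a)[0]/4).round(2).tolist(),round(float(x),1)) for k,a,b,x in zip(names,q,o,e[:,0])])
E
```

```text
clock: 16.15
tool_pos: [0.6472, 0.0455, 0.2121]
eef_rot: [0.522, 0.853, 0.0, -0.0]
contact_force: [-0.3, 1.1, 0.0]
opening: 0.501
finger_force: 10.3
[0.6472 0.0455 0.2121] yaw y 27.1 zdown -1.0 q [ 0.14  0.79 -0.54  1.5   0.46  0.97 -0.06]
[ 0.2  -0.17  0.52]
clock: 16.45
tool_pos: [0.6474, 0.0459, 0.2122]
eef_rot: [0.562, 0.827, 0.001, 0.0]
contact_force: [0.5, 2.1, -0.4]
opening: 0.501
finger_force: 32.5
[0.6474 0.0459 0.2122] yaw y 21.6 zdown -1.0 q [ 0.13  0.79 -0.52  1.51  0.44  0.96 -0.14]
[ 0.43 -0.54  1.74]
[('plumL2', [-0.38999998569488525, -1.059999942779541], 6.8), ('plumR', [0.9700000286102295, 1.4700000286102295], 6.0), ('bar BR', [0.05000000074505806, 0.33000001311302185], 4.5), ('bar BL', [-10.699999809265137, -23.0], 35.9)]
```

```bash
M='from h import *
st();print(np.round(r.get_state()["moment"],2))'
python3 -m pendant '[{"claw":0.5,"dx":0,"dy":0,"dz":0,"twist":0},{"claw":0.5,"dx":0,"dy":0,"dz":0,"twist":0},{"claw":0.5,"dx":0,"dy":0,"dz":0,"twist":0},{"claw":0.5,"dx":0,"dy":0,"dz":0,"twist":0},{"claw":0.5,"dx":0,"dy":0,"dz":0,"twist":0},{"claw":0.5,"dx":0,"dy":0,"dz":0,"twist":0}]' 60; python3 -c "$M"
python3 -m pendant '[{"claw":0.5,"dx":0,"dy":0,"dz":0,"twist":-0.03},{"claw":0.5,"dx":0,"dy":0,"dz":0,"twist":-0.06},{"claw":0.5,"dx":0,"dy":0,"dz":0,"twist":-0.06}]' 60; python3 -c "$M"
```

```text
clock: 17.1
tool_pos: [0.6473, 0.0458, 0.2123]
eef_rot: [0.565, 0.825, 0.001, -0.0]
contact_force: [-0.1, 5.4, -0.9]
opening: 0.503
finger_force: 34.0
[0.6473 0.0458 0.2123] yaw y 21.2 zdown -1.0 q [ 0.13  0.79 -0.52  1.51  0.44  0.96 -0.14]
[ 1.21 -0.59  1.83]
clock: 17.4
tool_pos: [0.6477, 0.0451, 0.2125]
eef_rot: [0.591, 0.807, 0.001, -0.0]
contact_force: [1.3, 3.6, 1.0]
opening: 0.501
finger_force: 1.6
[0.6477 0.0451 0.2125] yaw y 17.5 zdown -1.0 q [ 0.12  0.79 -0.5   1.5   0.43  0.96 -0.2 ]
[ 0.62 -0.36  0.08]
```

The torque dropped suddenly, so it clicked. I'll check how far it went.

```bash
cat >> ka.py <<'E'
def score(p,angs,c='side',G=np.array([.6465,.0437,.2243]),S=8):
    # bar-only comparison using faces: lit (side) vs outline; ignores black pixels
    h=cv2.cvtColor(p,cv2.COLOR_BGR2HSV);A=((h[...,0]<18)&(h[...,1]>140)&(h[...,2]>60))
    return A
E
python3 - <<'E'
from ka import *
p,_=snap('side','s13.png');angle(p)
print(nets.place_of('side','plum_1_center')[:8])
a=cv2.imread('pics/s6.png').astype(int)[170:260,250:330];b=p.astype(int)[170:260,250:330]
for nm,im in(('s6',a),('now',b)):
    red=im[...,2]-(im[...,0]+im[...,1])//2
    m=((red>8)&(red<60)).astype(np.uint8);k,l,s_,c=cv2.connectedComponentsWithStats(m);print(nm,[(int(s_[i,4]),(c[i]+[250,170]).round(1).tolist()) for i in range(1,k) if 5<s_[i,4]<120])
# predicted plum pixel positions per wheel angle
O=np.array([.6785,.0385,.165]);from math import radians
for k in range(6):
    for off in(0,36):
        a=radians(180-36*(k+1)+off) # angle cw from upslope: front=180
        X=O+.012*n+.048*(np.cos(a)*u-np.sin(a)*w);print(k+1,off,proj('side',X)[0].round(1).tolist(),end=' ')
    print()
E
```

```text
orange 298 [(np.float64(0.814), 2), (np.float64(0.812), -4), (np.float64(0.811), -2), (np.float64(0.811), 4), (np.float64(0.811), 0), (np.float64(0.811), -6)]
[]
s6 [(62, [264.0, 174.7]), (23, [254.2, 174.7]), (6, [278.5, 177.3]), (33, [263.9, 187.0]), (46, [254.2, 193.1]), (13, [250.8, 202.4]), (11, [266.1, 200.8]), (7, [283.7, 203.7]), (17, [265.9, 207.1]), (34, [272.6, 232.3]), (10, [250.0, 238.5]), (8, [279.2, 250.9])]
now [(22, [269.9, 172.3]), (8, [301.6, 172.1]), (6, [250.5, 175.0]), (22, [284.3, 177.0]), (9, [251.1, 178.9]), (34, [264.4, 186.9]), (49, [254.3, 193.0]), (9, [269.1, 199.4]), (14, [250.9, 202.6]), (13, [265.6, 203.9]), (18, [299.9, 214.9]), (115, [276.0, 235.2]), (22, [250.2, 241.1])]
1 0 [295.5, 212.6] 1 36 [296.2, 219.2] 
2 0 [289.1, 205.5] 2 36 [295.5, 212.6] 
3 0 [279.3, 200.3] 3 36 [289.1, 205.5] 
4 0 [269.5, 198.7] 4 36 [279.3, 200.3] 
5 0 [263.3, 201.6] 5 36 [269.5, 198.7] 
6 0 [263.3, 208.1] 6 36 [263.3, 201.6]
```

```bash
cat >> ka.py <<'E'
def wheel(p):
    O=np.array([.6785,.0385,.165]);im=p.astype(int)
    red=(im[...,2]-(im[...,0]+im[...,1])/2).clip(0,30);red[im.max(-1)<60]=0
    h=cv2.cvtColor(p,cv2.COLOR_BGR2HSV);red[(h[...,1]>130)]=0
    red=cv2.GaussianBlur(red.astype(np.float32),(3,3),0);out=[]
    for a in range(-20,60,3):
        s=[]
        for k in (4,5):
            t=np.radians(180-36*(k+1)+a);X=O+.012*n+.048*(np.cos(t)*u-np.sin(t)*w);q=(proj('side',X)[0]+[2.4,-.8]).astype(np.float32)
            s.append(float(cv2.remap(red,q[:1].reshape(1,1),q[1:].reshape(1,1),1)[0,0]))
        out.append((a,[round(v) for v in s]))
    return out
E
python3 - <<'E'
from ka import *
for f in('side0','s6','s9','s12','s13'): print(f,[(a,s) for a,s in wheel(cv2.imread(f'pics/{f}.png')) if min(s)>3])
p,_=snap('side','s14.png');print('now',[(a,s) for a,s in wheel(p) if min(s)>3]);st();s=r.get_state();print(s['moment'],s['finger_force'])
E
```

```text
side0 [(-11, [5, 4]), (-8, [6, 6]), (-5, [9, 10]), (-2, [12, 14]), (1, [13, 16]), (4, [12, 14]), (7, [11, 11]), (10, [9, 8]), (13, [6, 6]), (16, [4, 4]), (25, [4, 5]), (28, [5, 6]), (31, [8, 9]), (34, [9, 12]), (37, [10, 13]), (40, [8, 12]), (43, [10, 11]), (46, [12, 9]), (49, [13, 6]), (52, [9, 4])]
s6 [(-11, [5, 4]), (-8, [6, 6]), (-5, [9, 10]), (-2, [12, 14]), (1, [13, 16]), (4, [13, 14]), (7, [11, 11]), (10, [9, 8]), (13, [6, 6]), (16, [4, 4]), (25, [4, 5]), (28, [5, 6]), (31, [8, 9]), (34, [9, 12]), (37, [10, 13]), (40, [9, 13]), (43, [10, 11]), (46, [12, 9]), (49, [13, 6]), (52, [9, 4])]
s9 [(-20, [6, 4]), (-17, [5, 4]), (-14, [4, 4]), (-11, [4, 4]), (-8, [4, 4]), (-5, [5, 5]), (-2, [7, 7]), (1, [9, 11]), (4, [11, 14]), (7, [13, 15]), (10, [12, 13]), (13, [11, 10]), (16, [9, 6]), (19, [7, 5]), (22, [5, 4]), (25, [5, 4]), (28, [5, 4]), (31, [6, 5]), (34, [9, 7]), (37, [11, 9]), (40, [12, 11]), (43, [13, 13]), (46, [14, 12]), (49, [13, 11]), (52, [9, 9]), (55, [4, 7])]
s12 [(-17, [5, 4]), (-14, [4, 4]), (-5, [5, 4]), (-2, [7, 7]), (1, [8, 10]), (4, [11, 13]), (7, [12, 15]), (10, [12, 13]), (13, [10, 10]), (16, [8, 7]), (19, [6, 5]), (22, [5, 4]), (25, [5, 4]), (28, [5, 4]), (31, [6, 5]), (34, [9, 7]), (37, [11, 8]), (40, [12, 11]), (43, [11, 12]), (46, [8, 12]), (49, [4, 10])]
s13 [(7, [5, 5]), (10, [6, 8]), (13, [8, 10]), (16, [10, 13]), (19, [10, 12]), (22, [9, 11]), (25, [8, 9]), (28, [6, 6]), (31, [4, 6])]
now [(13, [4, 4]), (16, [5, 5]), (19, [5, 7]), (22, [6, 10]), (25, [6, 12]), (28, [6, 14]), (31, [6, 12]), (34, [5, 11]), (37, [4, 9])]
[0.6474 0.042  0.2122] yaw y 17.4 zdown -1.0 q [ 0.12  0.79 -0.5   1.5   0.43  0.96 -0.2 ]
[-0.03793226 -0.13543896  0.03114642] 0.03669469733722508
```

The wheel was caught in mid-click and is settling on rest 1. I now have a usable wheel-angle estimate from the plums. Next is the second click.

```bash
M='from ka import *
st();print(np.round(r.get_state()["moment"],2));p,_=snap("side","x.png");print([(a,s) for a,s in wheel(p) if min(s)>5])'
python3 -m pendant '[{"claw":0.5,"dx":0,"dy":1,"dz":0,"twist":-0.1},{"claw":0.5,"dx":0,"dy":1,"dz":0,"twist":-0.2},{"claw":0.5,"dx":0,"dy":1,"dz":0,"twist":-0.3},{"claw":0.5,"dx":0,"dy":1,"dz":0,"twist":-0.38},{"claw":0.5,"dx":0,"dy":1,"dz":0,"twist":-0.38}]' 60; python3 -c "$M"
python3 -m pendant '[{"claw":0.5,"dx":0,"dy":0,"dz":0,"twist":-0.05},{"claw":0.5,"dx":0,"dy":0,"dz":0,"twist":-0.1},{"claw":0.5,"dx":0,"dy":0,"dz":0,"twist":-0.1}]' 60; python3 -c "$M"
```

```text
clock: 18.05
tool_pos: [0.6484, 0.0466, 0.2123]
eef_rot: [0.732, 0.681, 0.002, 0.0]
contact_force: [3.9, 4.5, -2.1]
opening: 0.505
finger_force: 14.0
[0.6484 0.0466 0.2123] yaw y -4.2 zdown -1.0 q [ 0.07  0.77 -0.4   1.51  0.34  0.93 -0.51]
[ 1.24 -0.72  0.83]
[(37, [7, 10]), (40, [8, 11]), (43, [7, 12])]
clock: 18.4
tool_pos: [0.6486, 0.0469, 0.2124]
eef_rot: [0.764, 0.645, 0.002, 0.0]
contact_force: [4.3, 4.1, -2.4]
opening: 0.503
finger_force: 33.8
[0.6486 0.0469 0.2124] yaw y -9.6 zdown -1.0 q [ 0.05  0.77 -0.37  1.51  0.32  0.92 -0.58]
[ 1.44 -0.72  1.99]
[(37, [6, 7]), (40, [7, 9]), (43, [7, 11])]
```

```bash
M='from ka import *
st();print(np.round(r.get_state()["moment"],2));p,_=snap("side","x.png");print([(a,s) for a,s in wheel(p) if min(s)>4])'
python3 -m pendant '[{"claw":0.5,"dx":0,"dy":0,"dz":0,"twist":-0.03},{"claw":0.5,"dx":0,"dy":0,"dz":0,"twist":-0.06},{"claw":0.5,"dx":0,"dy":0,"dz":0,"twist":-0.06},{"claw":0.5,"dx":0,"dy":0,"dz":0,"twist":-0.06}]' 60; python3 -c "$M"
python3 -m pendant '[{"claw":0.5,"dx":0,"dy":0,"dz":0,"twist":0},{"claw":0.5,"dx":0,"dy":0,"dz":0,"twist":0},{"claw":0.5,"dx":0,"dy":0,"dz":0,"twist":0}]' 60; python3 -c "$M"
```

```text
clock: 18.85
tool_pos: [0.6466, 0.0435, 0.2118]
eef_rot: [0.785, 0.62, -0.001, 0.0]
contact_force: [-0.5, 0.1, 0.3]
opening: 0.498
finger_force: 0.0
[0.6466 0.0435 0.2118] yaw y -13.4 zdown -1.0 q [ 0.05  0.77 -0.35  1.51  0.3   0.92 -0.63]
[-0.   -0.05 -0.05]
[]
clock: 19.2
tool_pos: [0.6472, 0.0453, 0.2121]
eef_rot: [0.784, 0.621, -0.0, 0.0]
contact_force: [-0.1, 0.3, 0.1]
opening: 0.5
finger_force: 0.0
[0.6472 0.0453 0.2121] yaw y -13.2 zdown -1.0 q [ 0.04  0.77 -0.35  1.51  0.3   0.92 -0.63]
[ 0.01 -0.08  0.01]
[]
```

```bash
sed -i 's/range(-20,60,3)/range(-20,130,3)/' ka.py; M='from ka import *
st();print(np.round(r.get_state()["moment"],2));p,_=snap("side","x.png");print([(a,s) for a,s in wheel(p) if min(s)>4])'
python3 -c "$M"
python3 -m pendant '[{"claw":0.5,"dx":0,"dy":0,"dz":0,"twist":-0.1},{"claw":0.5,"dx":0,"dy":0,"dz":0,"twist":-0.2},{"claw":0.5,"dx":0,"dy":0,"dz":0,"twist":-0.3},{"claw":0.5,"dx":0,"dy":0,"dz":0,"twist":-0.38},{"claw":0.5,"dx":0,"dy":0,"dz":0,"twist":-0.38}]' 60; python3 -c "$M"
```

```text
[0.6472 0.0454 0.2121] yaw y -13.2 zdown -1.0 q [ 0.04  0.77 -0.35  1.51  0.3   0.92 -0.63]
[-0.03 -0.05  0.04]
[(64, [10, 5]), (67, [12, 8]), (70, [9, 10]), (97, [7, 7]), (100, [16, 10]), (103, [22, 12]), (106, [21, 9])]
clock: 19.8
tool_pos: [0.649, 0.0467, 0.2132]
eef_rot: [0.887, 0.463, 0.002, 0.001]
contact_force: [3.1, 1.4, 0.9]
opening: 0.501
finger_force: 11.0
[0.649  0.0467 0.2132] yaw y -34.9 zdown -1.0 q [-0.01  0.75 -0.25  1.51  0.21  0.9  -0.94]
[ 0.45 -0.81  0.58]
[(67, [9, 5]), (70, [8, 8]), (97, [10, 5]), (100, [14, 7]), (103, [15, 9]), (106, [17, 8])]
```

Wheel at about 70°, which is rest 2, and the fingers are touching again. Now the third click.

```bash
M='from ka import *
st();print(np.round(r.get_state()["moment"],2))'
python3 -m pendant '[{"claw":0.5,"dx":0,"dy":0,"dz":0,"twist":-0.05},{"claw":0.5,"dx":0,"dy":0,"dz":0,"twist":-0.1},{"claw":0.5,"dx":0,"dy":0,"dz":0,"twist":-0.1}]' 60; python3 -c "$M"
python3 -m pendant '[{"claw":0.5,"dx":0,"dy":0,"dz":0,"twist":-0.03},{"claw":0.5,"dx":0,"dy":0,"dz":0,"twist":-0.06},{"claw":0.5,"dx":0,"dy":0,"dz":0,"twist":-0.06},{"claw":0.5,"dx":0,"dy":0,"dz":0,"twist":-0.06}]' 60; python3 -c "$M"
```

```text
clock: 20.15
tool_pos: [0.649, 0.0465, 0.2136]
eef_rot: [0.908, 0.419, 0.002, 0.001]
contact_force: [1.8, 0.7, 5.1]
opening: 0.502
finger_force: 26.2
[0.649  0.0465 0.2136] yaw y -40.4 zdown -1.0 q [-0.03  0.75 -0.22  1.51  0.19  0.89 -1.01]
[ 0.38 -0.85  1.53]
clock: 20.55
tool_pos: [0.6464, 0.0448, 0.2117]
eef_rot: [0.921, 0.39, -0.001, -0.0]
contact_force: [0.7, -0.4, 0.2]
opening: 0.503
finger_force: 0.0
[0.6464 0.0448 0.2117] yaw y -44.1 zdown -1.0 q [-0.03  0.75 -0.2   1.52  0.18  0.89 -1.06]
[-0.04  0.   -0.02]
```

```bash
python3 -m pendant '[{"claw":0.6,"dx":0,"dy":0,"dz":0,"twist":0.1},{"claw":0.6,"dx":0,"dy":0,"dz":0,"twist":0.22},{"claw":0.6,"dx":0,"dy":0,"dz":0,"twist":0.34},{"claw":0.6,"dx":-5,"dy":1,"dz":10,"twist":0.34},{"claw":0.6,"dx":-13,"dy":2,"dz":26,"twist":0.34},{"claw":0.6,"dx":-23,"dy":3,"dz":46,"twist":0.34},{"claw":0.6,"dx":-30,"dy":4,"dz":70,"twist":0.34},{"claw":0.6,"dx":-35,"dy":4,"dz":100,"twist":0.34}]'
python3 -m pendant '[{"claw":0.6,"dx":-40,"dy":0,"dz":0,"twist":0},{"claw":0.6,"dx":-80,"dy":-30,"dz":0,"twist":0},{"claw":0.6,"dx":-120,"dy":-60,"dz":0,"twist":0},{"claw":0.6,"dx":-150,"dy":-100,"dz":0,"twist":0},{"claw":0.6,"dx":-170,"dy":-140,"dz":0,"twist":0},{"claw":0.6,"dx":-190,"dy":-180,"dz":0,"twist":0},{"claw":0.6,"dx":-190,"dy":-220,"dz":0,"twist":0},{"claw":0.6,"dx":-190,"dy":-250,"dz":0,"twist":0}]'
python3 - <<'E'
from ka import *
a,_=snap('side','s20.png')
for q in('plum_1_center',):
    for c in('side','top'):
        if c=='top': b,_=snap('top','t20.png')
        print(c,[((np.array(x['position'])*[640,400]).round(1).tolist(),round(x['confidence'],2)) for x in nets.place_of(c,q)])
f=lambda i:cv2.resize(i,(400,500),interpolation=2)
cv2.imwrite('pics/c20.png',np.hstack([f(a[165:290,240:340]),f(b[125:250,235:335])]))
E
```

```text
clock: 21.35
tool_pos: [0.6104, 0.0496, 0.3137]
eef_rot: [0.842, 0.539, -0.001, -0.0]
contact_force: [0.3, 0.2, 0.2]
opening: 0.599
finger_force: 0.0
clock: 22.15
tool_pos: [0.4206, -0.2029, 0.3136]
eef_rot: [0.843, 0.537, -0.0, 0.001]
contact_force: [0.6, 0.4, 0.3]
opening: 0.6
finger_force: 0.0
side [([291.5, 268.5], 0.36), ([294.3, 248.0], 0.19)]
top []
```

View pics/c20.png

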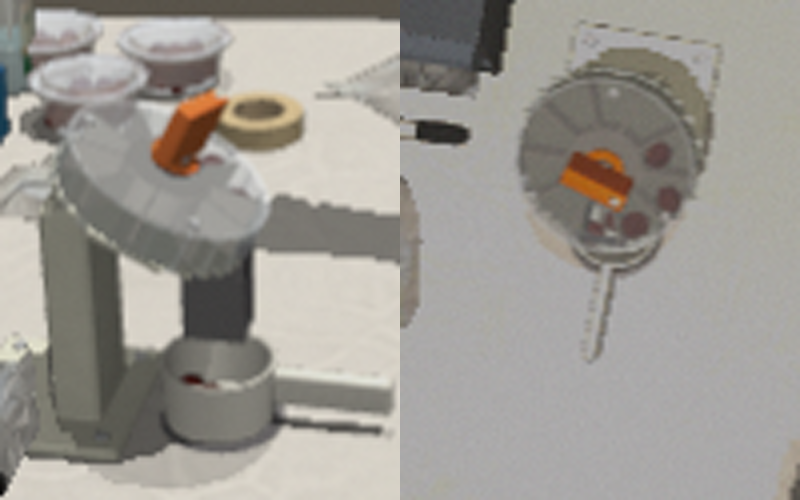

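The top view (right) shows the bar now across the slope, three plums in the pockets at (657,155), (668,200) and (633,223), and some red in the hole region at (597,225). The side view (left) shows dark red plums in the cup at (195,380). I'll check by depth whether the red at the hole is in the cup or stuck.

Run:
```python
from ka import *
b,d=snap('top');P=cloud('top',d);im=b.astype(int);red=im[...,2]-(im[...,0]+im[...,1])//2
h=cv2.cvtColor(b,cv2.COLOR_BGR2HSV)
m=((red>14)&(h[...,1]<150)).astype(np.uint8);m[:, :262]=0;m[:,312:]=0;m[:145]=0;m[195:]=0
k,l,s,c=cv2.connectedComponentsWithStats(m)
for i in range(1,k):
    if s[i,4]>3: print('top',s[i,4],c[i].round(1),np.median(P[l==i],0).round(3),im[l==i].mean(0).round())
for c0 in((.636,.045,.012),(.636,.045,.03)): print(c0,proj('top',c0)[0].round(1))
a,d=snap('side');P=cloud('side',d);im=a.astype(int);red=im[...,2]-(im[...,0]+im[...,1])//2
m=((red>14)).astype(np.uint8);m[:, :280]=0;m[:,310:]=0;m[:248]=0;m[278:]=0
k,l,s,c=cv2.connectedComponentsWithStats(m)
for i in range(1,k): print('side',s[i,4],c[i].round(1),np.median(P[l==i],0).round(3))
# upper line of sight: hull of knob direction in top
hh=cv2.cvtColor(b,cv2.COLOR_BGR2HSV);P=cloud('top',eyes.snapshot('top')[1])
K=P[(hh[...,0]>3)&(hh[...,0]<18)&(hh[...,1]>150)&(np.hypot(P[...,0]-.65,P[...,1]-.044)<.06)];K=K[K[:,2]>.225]
v=np.linalg.svd(K[:,:2]-K[:,:2].mean(0))[2][0];print('bar heading',np.degrees(np.arctan2(v[1],v[0])),len(K))
```

```text
top 6 [303.7 146.2] [ 0.764 -0.006  0.009] [102. 121. 126.]
top 32 [308.4 150.2] [ 0.75  -0.022  0.01 ] [102. 121. 127.]
top 71 [286.  172.4] [0.641 0.038 0.188] [ 80.  94. 118.]
top 29 [298.9 163.1] [0.675 0.001 0.199] [71. 74. 93.]
top 6 [285.5 165.5] [0.666 0.04  0.205] [ 63.  82. 113.]
top 5 [276.  171.2] [0.651 0.071 0.184] [ 83. 100. 124.]
top 5 [282.  174.2] [0.643 0.053 0.177] [ 79.  98. 127.]
top 29 [301.7 174.5] [ 0.641 -0.008  0.184] [71. 73. 93.]
top 34 [293.2 180.6] [0.623 0.019 0.173] [71. 73. 93.]
top 40 [273.4 185.8] [0.621 0.098 0.   ] [143. 156. 166.]
top 5 [301.8 183.6] [ 0.63  -0.002  0.002] [142. 156. 166.]
(0.636, 0.045, 0.012) [288.4 181.7]
(0.636, 0.045, 0.03) [288.1 181.2]
side 16 [289.  260.1] [0.655 0.04  0.027]
bar heading -117.02059161594273 88
```

Run:
```python
from ka import *
b,d=snap('top');P=cloud('top',d);im=b.astype(int);red=im[...,2]-(im[...,0]+im[...,1])//2
print('red');print(red[176:190,276:298]);print('z mm');print((P[...,2]*1e3).round().astype(int)[176:190,276:298])
im=cv2.imread('pics/t5.png').astype(int);print('red before');print((im[...,2]-(im[...,0]+im[...,1])//2)[176:190,276:298])
O=np.array([.6785,.0385,.165]);print('pocket0',proj('top',O+.012*n-.048*u),'p1',proj('top',O+.012*n+.048*(np.cos(np.radians(144))*u-np.sin(np.radians(144))*w)))
a,_=snap('side');im=a.astype(int);red=im[...,2]-(im[...,0]+im[...,1])//2;print('side');print(red[246:272,280:310])
```

```text
red
[[ 7  8  7  5 10  8  2  6  9 14 51 64 46 63 69 18  5  7  8  7  8  8]
 [ 7  7  7  7  9  6  6  5  7  7  6 17 51 76 45  8  9  8  8  6  9 10]
 [ 7  8  6  7  7  4  5  4  7  8 12 19 12  8  7 10 17 20 20 13  9  8]
 [ 8  7  6  9  7  4  6  8  6  7 16 24 14  8 10 18 22 25 22 22 18 10]
 [ 7  8  8  8  7  1 12 15 12 13 18 27 17  9 15 24 22 24 24 25 20 11]
 [ 5  7  6  8  5  5 22 28 24 22 15 22 16 10 15 23 24 23 23 22 21 11]
 [ 8  5  7  6  5  7 21 28 20 18 13 14 14  9 13 20 21 22 20 21 16  7]
 [ 6  7  7  3  2  3  9 17 21 18 11  6  9  9 11 16 22 20 18 15 12  7]
 [ 6  5  5  3  2  5  5  2  7  3  4  4  5 10 11  8 12 12 11  8  6  4]
 [ 9  7  4  4  4  8  8  8  5  3  2  2  1  8  4  5  6  5  3  5  4  8]
 [17 11  5  8  7  7 11  8  9  3  6  4  4  7  4  5  4  5  3  4  8  9]
 [19 16  9  9  9 10  5  6  7  6  4  5  5  6  5  6  5  6  9 10 13 11]
 [17 17 14  9  7  9  9 10  9  9 11  8 10  8  9 10 12  8 10 12  8  5]
 [18 17 19 12  7  5 10 10 10  9  9  8  9 10 10 10 12  9 10  9  7  8]]
z mm
[[ 175  175  179  179  175  175  176  177  182  173  176  230  232  234
   234  182  178  183  182  180  180  182]
 [ 173  1
[... 4311 characters left out ...]
5  7  6  5  6
   6  6  6  5  6  6]
 [ 4  4  4  6  5  4  6  5  5  5  6  6  5  6  6  6  6  6  5  6  5  6  6  7
   6  5  6  5  5  5]
 [ 4  4  5  5  5  5  5  6  5  6  6  6  5  7  6  6  5  6  6  6  6  5  5  5
   7  5  5  5  4  3]
 [ 3  3  5  5  5  5  4  6  5  6  6  5  6  6  5  5  6  5  6  5  5  5  6  6
   5  6  6  5  3  3]
 [ 3  3  5  4  4  5  5  6  6  6  6  6  7  6  6  5  6  5  6  5  6  5  6  7
   7  5  5  5  3  3]
 [ 3  3  4  5  5  5  5  5  5  6  6  6  7  6  6  6  6  5  7  7  5  7  6  6
   5  5  5  5  3  2]
 [ 3  3  5  4  6  5  5  6  6  6  6  6  5  6  5  5  6  5  6  7  7  6  7  6
   6  6  5  4  1  1]
 [ 4  2  3  5  5  5  5  6  6  6  6  6  6  6  6  5  7  6  7  6  6  6  6  6
   6  5  5  4  2  2]]
```

Rest 3 holds: the bar heading fits about 108°, plums 4–6 are in their pockets, and the irregular red patches at the hole fit plums seen through the spout in the cup. Handing in.

```bash
python3 -c "
from h import *
for c,p in(('top',(283.5,181.8)),('top',(287,180)),('side',(288,259.6)),('side',(292,261))): print(onz(c,p,.02).round(3))
print(r.finish_job())"
```

```text
[0.635 0.062 0.02 ]
[0.641 0.05  0.02 ]
[0.658 0.031 0.02 ]
[0.647 0.038 0.02 ]
the job is handed in; nothing more can be done
None
```

The job is handed in: the cup stands under the spout, the knob is at the third click, and plums 4–6 are still in the drum; red patches in the cup fit the three dropped plums, but I could not count all three for certain.

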